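# File the cutting dies back into the locked rack

## Robot

A 6-joint arm with a two-finger parallel gripper is mounted at the origin on the work surface. World frame = base frame: x ahead of the robot, y to its left, z up, the work surface at z = 0. Lengths are in m, angles in degrees, forces in N, time in s.
With the tool pointing down it reaches from about 0.35 to 0.875 m from the base axis. Payload 4.2 kg.
Tool frame: the origin (TCP) lies midway between the tips of the shut fingers; the grasp point (between the pads) lies 19 mm behind it; z points along the fingers, y is the line along which they close (so a half turn about z gives the same grasp; the last joint's range is limited). The gripper opens to 87 mm and grips with 3 to 60 N. Pads are 19 mm wide; open, the fingers measure 117 mm over their backs; the gripper's body (75 mm by 190 mm) begins 51 mm behind the grasp point.
Start: joints at [80.707, 22.042, 0.453, 0, -68.411, -14.817], TCP at [0.255, 0.57, 0.202] pointing down, gripper open.
Joint ranges: [-179.83, 179.83], [-69.29, 118.12], [-61.27, 80.66], [-181.25, 117.63], [-171.15, -9.14], [-177.46, 177.46]. Speed limits (degrees/s): [159.86, 159.86, 180, 180, 180, 180].

## Interface

Orientations are given as a 3x3 rotation matrix whose columns are the frame's x, y, z axes.
In Python, from station import r, imaging, workorder, probe_bus gives the robot as it stands (r), with the cameras (imaging), the job (workorder) and the readings (probe_bus).
- The arm moves only by the tool drive_effector, called after "Call:" in YAML: its name, and indented under it one key for each argument. Schema: {"type":"object","properties":{"plan":{"type":"array","items":{"type":"array","items":{"type":"array","items":{"type":"number"},"minItems":7,"maxItems":7},"minItems":1,"maxItems":8},"minItems":1,"maxItems":1},"only":{"type":"string"},"quiet":{"type":"boolean"},"lines":{"type":"string"}},"required":["plan"],"additionalProperties":false}. plan is a list that holds a single list of rows (three levels of brackets), with 1 to 8 rows, each of 7 numbers: the opening from 0.0 (shut) to 1.0 (fully open), then dx, dy, dz in m, then a rotation vector rx, ry, rz in degrees; each row is the pose to reach, as a shift and turn from the pose commanded when the call began, along the tool's axes at that moment; what a row does not reach only later rows make up. A row lasts 1/10 s, in which the tool goes at most 0.05 m and 8.59 degrees, less where a joint would pass 70% of its speed; a pose out of reach is approached as far as the arm can. The fingers move at their own pace and stop on an object; the grip force is fixed at half the most. Time passes only in rows, so rows that do not move let the fingers close. The tool returns the time, the measured TCP pose, the force, the opening and the grip force at its end. only (a regular expression) keeps the lines of the reply that match it, lines (a string "A,B") keeps lines A to B, and quiet returns only ok. Input that does not fit is refused with a message, and nothing moves.
- probe_bus.sense(): the state, without advancing time (a new reading comes with each control period).
- imaging.capture(name): name is "scene" or "side" or "wrist"; returns a dict with "pixels" (480x640x3 uint8, red, green, blue), "z_map" (480x640 float32, m along the optical axis (not along the pixel's ray), 0 where there is no reading), "K" (3x3 intrinsics, pixels), "distortion" ([k1, k2, p1, p2, k3] as OpenCV has them; the pictures are not rectified), "world_from_camera" (4x4, takes a point from camera to world coordinates). Camera axes: x right, y up, looking along -z (the intrinsics and any distortion apply to the point x, -y, -z); pixel columns grow to the right and rows downward; lengths in m; the calibration is good to about 2 mm. A picture is of the moment at which its call begins.
- workorder.finish_job(): hands the job in; it is judged then, once.
The state is a dict: "time_s": time; "joints": joint angles; "joint_velocities": joint speeds; "effort": joint torques, N m; "tcp_pos": TCP position; "ee_rot": TCP orientation; "wrist_force": force on the tool from outside, world axes, zero at the start; "moment": the same for the moment, N m; "gripper_width": opening from 0.0 (shut) to 1.0 (fully open); "gripper_force": force on a finger pad.
Only numpy, scipy, OpenCV 4.12 (cv2) and the standard library are available. Lean on these libraries where they do the work, as an engineer would, in place of code of your own. Each camera call takes 0.05 s, during which the arm holds its last target. There are 200 camera calls.

## Task

Unlock the die rack: pull up the sprung plunger and twist its knob so that it stays up, then slide the metal keeper block out from under it, set it down flat on the green cutting board and leave the plunger latched open. Then file every plywood die that stands in the caddy back into the rack, upright and down on the rack's floor, each in its place by height, pushing its neighbours apart to make room; the dies already in the rack may be slid along but not lifted out. Do not disturb the leather stacks or the jar.

Things in the scene. Friction and masses are not known exactly. Their poses are not given: they have to be found in the camera images.
- rack: grey steel rack, fixed: open channel along its y. Origin: centre of underside. Floor 6 mm up; inside x -33 to 33, y -102 to 102 mm; long walls (at x +-33) 5 thick, 20 mm high; end walls 8 thick, 60 mm high at +y, 20 at -y. Dies stand in it on edge, their y along its y, shortest towards -y, rising towards +y. When locked, the keeper fills y -101 to -15
- bridge (a point): top centre of the dark steel bridge behind the rack's -y half, on the plunger's vertical axis; 85, -58, 44 mm in the rack's frame, axes as the rack's. The bridge is 32 (x) x 58 (y) mm, its opening 32 mm high and 42 wide in y; a slotted sleeve round the axis, 24 x 29 mm, rises 12 mm above it
- plunger_lift (a joint): sprung plunger, m pulled up: 0 = pin down through the keeper's tongue; stop 0.016. Spring 4 N at 0, 8 N at the stop. Its cross pin sits in the sleeve's slot: above 0.011 it clears it and the knob can twist; let go when twisted it rests on the sleeve at about 0.010, pin clear of the tongue; let go untwisted it springs down
- plunger_twist (a joint): twist of the knob about the vertical, rad, positive counter-clockwise from above; 0 = cross pin in line with its slot (as found, within 0.1). Stops at -1.4 and 1.4; turned either way by 1 or more it stays up. Cannot turn while down; stays where it is left
- knob_grip (a point): centre of the plunger's black bar-shaped knob: 36 mm long along this frame's x, 14 mm thick along its y, 24 mm tall. The frame turns with the twist and rises with the lift; at lift 0 it is 80 mm above the table
- keeper: aluminium spacer, 0.3-0.5 kg. Origin: centre of the block's underside. Block 72 (x) x 86 (y) x 30 mm tall; tongue 36 wide, 8 thick, level with the underside, out to x 100 with a hole at x 85 for the pin. At first on top of the rack's long walls (z 20, y -58 in the rack, same axes), tongue under the bridge. Unpinned it slides to the rack's -x; 35 mm out it clears the bridge and lifts off
- tab (a point): top centre of the keeper's upright grip tab: 12 mm thick (x), 30 mm wide (y), 38 mm tall above the block; at x -12, z 68 mm in the keeper's frame
- caddy: loose dark steel caddy on the green board, 74 (x) x 156 (y) x 34 mm high, 0.9 kg. Origin: centre of its underside. Three open-topped slots at y -60, 0, 60 mm, each 64 (x) x 28 (y) mm inside, floor 4 mm up; two or three of them hold a die standing on edge, its 60 mm along the caddy's x, in any order; the sides reach 30 mm up the dies
- board: green plastic cutting board, fixed, 300 (x) x 400 (y) x 20 mm thick. Origin: centre of its underside. The caddy stands on its far part, leather stacks on its right; its near part round x -80, y 20 mm is free
- die1: plywood cutting die standing on edge, 60 (x) x 24 (y) mm and 70 mm tall, about 0.1 kg, origin: centre of its underside; slides when pushed or gripped low, tips when pushed near its top; already in the rack
- die2: plywood cutting die standing on edge, 60 (x) x 24 (y) mm and 76 mm tall, about 0.1 kg, origin: centre of its underside; slides when pushed or gripped low, tips when pushed near its top; stands in a slot of the caddy at the start, or is absent; belongs in the rack between the next shorter and next taller die
- die3: plywood cutting die standing on edge, 60 (x) x 24 (y) mm and 82 mm tall, about 0.1 kg, origin: centre of its underside; slides when pushed or gripped low, tips when pushed near its top; already in the rack
- die4: plywood cutting die standing on edge, 60 (x) x 24 (y) mm and 88 mm tall, about 0.1 kg, origin: centre of its underside; slides when pushed or gripped low, tips when pushed near its top; stands in a slot of the caddy at the start, or is absent; belongs in the rack between the next shorter and next taller die
- die5: plywood cutting die standing on edge, 60 (x) x 24 (y) mm and 94 mm tall, about 0.1 kg, origin: centre of its underside; slides when pushed or gripped low, tips when pushed near its top; already in the rack
- die6: plywood cutting die standing on edge, 60 (x) x 24 (y) mm and 100 mm tall, about 0.1 kg, origin: centre of its underside; slides when pushed or gripped low, tips when pushed near its top; stands in a slot of the caddy at the start, or is absent; belongs in the rack between the next shorter and next taller die
- die7: plywood cutting die standing on edge, 60 (x) x 24 (y) mm and 106 mm tall, about 0.1 kg, origin: centre of its underside; slides when pushed or gripped low, tips when pushed near its top; already in the rack
- blanks: stack of oval leather blanks 104 x 60 mm, 36 mm high, origin: centre of underside; on the board's far right; bystander
- rings: stack of round leather rings 72 mm across, 32 mm high, origin: centre of underside; on the board's near right; bystander
- rivet_jar: amber jar 56 mm across, 70 mm tall, origin: centre of underside, in front of the rack's left; bystander

How it is judged (in metres and radians):
On the way, in this order (a step that is already met when the one before it is completed fails the run):
1. the plunger is up, twisted and stays latched open with the knob let go (value of joint plunger_lift above 0.008 m and (value of joint plunger_twist above 0.8 rad or value of joint plunger_twist below -0.8 rad) and contact force between the fingers and plunger_twist below 0.3 N), for 0.3 s.
2. the keeper is out of the rack, set down flat on the green board and let go (x of keeper in the frame of board between -0.15 and 0.15 m and y of keeper in the frame of board between -0.2 and 0.2 m and z of keeper in the frame of board between 0.015 and 0.025 m and angle between keeper's own z axis and vertical below 0.08 rad and contact force between the fingers and keeper below 0.3 N and linear speed of keeper below 0.05 m/s), for 0.2 s.
At the end, for the whole second after the job is handed in: plunger latched (up 8 mm, twist 0.8 rad); keeper flat on the board (within 5 mm, 0.08 rad); every die in the rack, within 8 mm of its centre line, 5 mm of its floor, upright to 0.12 rad; each added die between the next shorter and taller old ones; all at rest (value of joint plunger_lift above 0.008 m and (value of joint plunger_twist above 0.8 rad or value of joint plunger_twist below -0.8 rad) and x of keeper in the frame of board between -0.15 and 0.15 m and y of keeper in the frame of board between -0.2 and 0.2 m and z of keeper in the frame of board between 0.015 and 0.025 m and angle between keeper's own z axis and vertical below 0.08 rad and linear speed of each of keeper, die1, die3, die5, die7, die2, die4, die6 below 0.02 m/s and x of die1 in the frame of rack between -0.008 and 0.008 m and y of die1 in the frame of rack between -0.095 and 0.095 m and z of die1 in the frame of rack between 0.002 and 0.011 m and angle between each of die1, die3, die5, die7, die2, die4, die6's own z axis and vertical below 0.12 rad and x of die3 in the frame of rack between -0.008 and 0.008 m and y of die3 in the frame of rack between -0.095 and 0.095 m and z of die3 in the frame of rack between 0.002 and 0.011 m and x of die5 in the frame of rack between -0.008 and 0.008 m and y of die5 in the frame of rack between -0.095 and 0.095 m and z of die5 in the frame of rack between 0.002 and 0.011 m and x of die7 in the frame of rack between -0.008 and 0.008 m and y of die7 in the frame of rack between -0.095 and 0.095 m and z of die7 in the frame of rack between 0.002 and 0.011 m and x of die2 in the frame of rack between -0.008 and 0.008 m and y of die2 in the frame of rack between -0.095 and 0.095 m and z of die2 in the frame of rack between 0.002 and 0.011 m and x of die4 in the frame of rack between -0.008 and 0.008 m and y of die4 in the frame of rack between -0.095 and 0.095 m and z of die4 in the frame of rack between 0.002 and 0.011 m and x of die6 in the frame of rack between -0.008 and 0.008 m and y of die6 in the frame of rack between -0.095 and 0.095 m and z of die6 in the frame of rack between 0.002 and 0.011 m and y of die2 in the frame of die1 above 0.02 m and y of die2 in the frame of die3 below -0.02 m and y of die4 in the frame of die3 above 0.02 m and y of die4 in the frame of die5 below -0.02 m and y of die6 in the frame of die5 above 0.02 m and y of die6 in the frame of die7 below -0.02 m); the robot touches nothing.
It fails at once if a die that was already in the rack is lifted out (over 20 mm) (z of any of die1, die3, die5, die7 in the frame of rack above 0.026 m).
It fails at once if a leather stack or the jar is moved by more than 30 mm (distance of any of blanks, rings, rivet_jar from where it was at the start of the episode above 0.03 m).
Of die2, die4, die6 only 2 to 3 are there at a start; the rules pass over those that are not, and their reading is None.
At some moment in a run one of keeper, caddy may be knocked a few centimetres aside while the robot is not near it.
It also fails if it takes over 210 s, if anything falls off the work surface, if the arm or the gripper's body presses on something with over 40 N, if the wrist force passes 120 N, or if a joint passes its speed limit or range.

## Working session

There is one attempt and no reset: what is moved stays moved. The work goes in short steps, Python scripts to look and compute and a tool call to move; the robot and the scene stay as the last step left them, time stands still between calls to the robot, and variables do not carry over. Pictures are saved under pics/ and viewed, at most 14 in all, crops included, and the job is handed in when it is done.

```bash
ls; mkdir -p pics
```

Create h.py:
```python
import numpy as np, cv2
from station import r, imaging, workorder, probe_bus
def cap(n,f=None):
    c=imaging.capture(n)
    if f: cv2.imwrite('pics/'+f,cv2.cvtColor(c['pixels'],cv2.COLOR_RGB2BGR))
    return c
def cloud(c):
    """world xyz for each pixel, (480,640,3), nan where none"""
    v,u=np.mgrid[0:480,0:640]
    p=cv2.undistortPoints(np.stack([u,v],-1).reshape(-1,1,2).astype(np.float64),c['K'],np.array(c['distortion'])).reshape(480,640,2)
    z=c['z_map'].astype(float); z=np.where(z>0,z,np.nan)
    P=np.stack([p[...,0]*z,-p[...,1]*z,-z,np.ones_like(z)],-1)
    return (P@np.array(c['world_from_camera']).T)[...,:3]
def st():
    s=probe_bus.sense(); print(round(s['time_s'],2),np.round(s['tcp_pos'],4),np.round(s['ee_rot'],3).tolist(),np.round(s['wrist_force'],1),round(s['gripper_width'],3),s['gripper_force'])
```

Run:
```python
from h import *
st()
for n in ['scene','side']:
    c=cap(n,n+'0.png'); print(n,np.round(c['world_from_camera'],3).tolist()); np.savez('/tmp/'+n,**{k:np.array(v) for k,v in c.items()})
```

```text
pics
station.py
0.0 [0.255  0.5699 0.2011] [[0.913, -0.409, -0.001], [-0.409, -0.913, -0.002], [0.0, 0.002, -1.0]] [ 0.1 -0.4  0.3] 1.005 0.0
scene [[-0.444, -0.725, 0.526, 1.193], [0.896, -0.352, 0.271, 0.373], [-0.012, 0.592, 0.806, 1.113], [0.0, 0.0, 0.0, 1.0]]
side [[0.888, 0.332, -0.319, 0.08], [-0.46, 0.648, -0.607, -0.823], [0.005, 0.686, 0.728, 1.074], [0.0, 0.0, 0.0, 1.0]]
```

View pics/scene0.png

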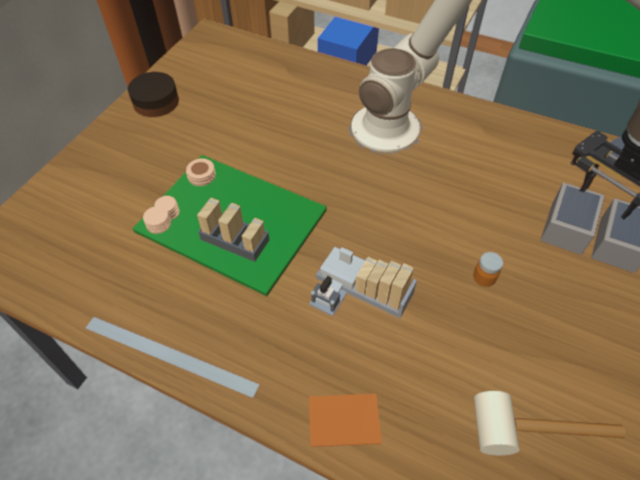

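View pics/side0.png

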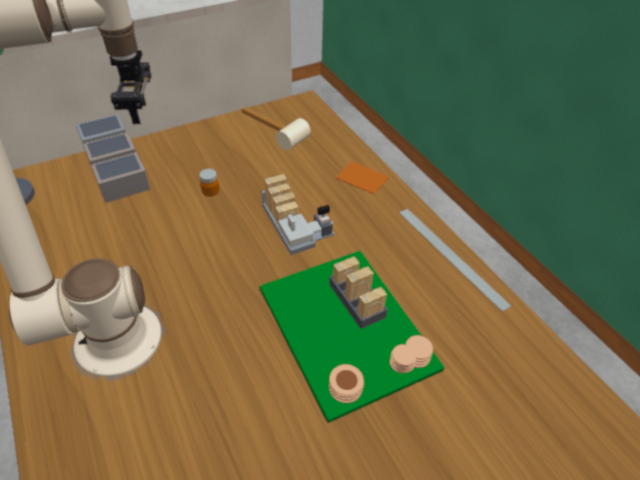

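The scene view shows three dies in the caddy (around pixels 210–265, 215–240), the four racked dies near (385,280), the keeper tab at (345,257) and the knob at (325,287). The side view agrees. Next I'll get metric estimates from depth.

Run:
```python
from h import *
C={}
for n in ['scene','side']:
    c=dict(np.load(f'/tmp/{n}.npz')); P=cloud(c); hsv=cv2.cvtColor(c['pixels'],cv2.COLOR_RGB2HSV); C[n]=(P,hsv)
    H,S,V=[hsv[...,i].astype(int) for i in range(3)]
    Z=P[...,2]
    g=(H>50)&(H<75)&(S>150)&(abs(Z-.02)<.008)&(P[...,0]<1.2)
    q=P[g][:,:2]; rect=cv2.minAreaRect((q*1000).astype(np.float32)); print(n,'board',rect)
    m=(Z>.03)&(Z<.15)&(P[...,0]>.3)&(P[...,0]<1)&(abs(P[...,1])<.6)
    k,l,s,ce=cv2.connectedComponentsWithStats(m.astype(np.uint8))
    for i in range(1,k):
        if s[i,4]<60: continue
        p=P[l==i]; print(s[i],np.round(p.mean(0),3),np.round(p.max(0),3))
        zt=np.nanmax(p[:,2])
```

Run:
```python
import cv2
a=cv2.imread('pics/scene0.png')[230:330,290:430]; b=cv2.imread('pics/side0.png')[165:265,240:380]
cv2.imwrite('pics/crop0.png',cv2.vconcat([cv2.resize(x,None,fx=3,fy=3,interpolation=2)[:300] for x in (a,b)]))
```

```text
scene board ((3.24395751953125, 46.1346435546875), (479.7233581542969, 1560.9901123046875), 62.2169303894043)
[187 159  28  25 549] [ 0.419 -0.36   0.048] [ 0.451 -0.327  0.058]
[143 196  36  36 807] [ 0.587 -0.368  0.051] [ 0.633 -0.34   0.062]
[ 198  198   71   62 2475] [ 0.568 -0.168  0.078] [ 0.598 -0.094  0.129]
[ 311  247  106   65 3552] [0.55  0.169 0.067] [0.632 0.275 0.117]
[475 252  28  29 590] [0.391 0.41  0.058] [0.413 0.438 0.075]
[ 474  391   70   61 2551] [0.729 0.525 0.057] [0.786 0.6   0.075]
side board ((499.71795654296875, -224.98817443847656), (402.2569885253906, 300.14453125), 87.5080795288086)
[270 119  40  27 625] [0.716 0.51  0.053] [0.783 0.599 0.076]
[200 169  19  21 315] [0.379 0.396 0.057] [0.409 0.435 0.074]
[ 262  174   51   71 1790] [0.523 0.157 0.069] [0.571 0.271 0.118]
[314 205  19  26 306] [0.607 0.089 0.059] [0.628 0.127 0.096]
[ 329  257   58   71 2311] [ 0.549 -0.192  0.08 ] [ 0.597 -0.099  0.129]
[ 390  336   43   36 1011] [ 0.578 -0.38   0.053] [ 0.631 -0.345  0.062]
[329 365  34  35 952] [ 0.412 -0.373  0.05 ] [ 0.45  -0.333  0.057]
```

View pics/crop0.png

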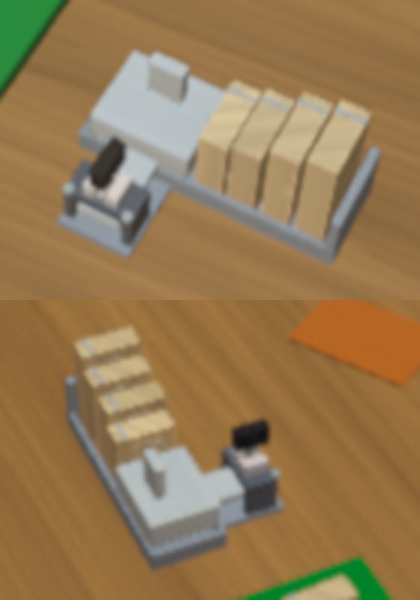

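The crops show the four racked dies, the keeper with its tab, and the knob bar lying roughly along the rack's x. I'll compute the rack direction from the die tops, then go over it with the wrist camera.

Run:
```python
from h import *
for n in ['scene','side']:
    c=dict(np.load(f'/tmp/{n}.npz')); P=cloud(c); hsv=cv2.cvtColor(c['pixels'],cv2.COLOR_RGB2HSV)
    V=hsv[...,2]; X,Y,Z=[P[...,i] for i in range(3)]
    a=(Z>.07)&(X>.4)&(X<.7)&(Y>.08)&(Y<.3)&(V>120)&(hsv[...,1]>50)
    print(n,'dies',cv2.minAreaRect((P[a][:,:2]*1000).astype(np.float32)))
    k=(V<70)&(X>.4)&(X<.75)&(Y>.0)&(Y<.2)&(Z>.07)
    print('knob',k.sum(),P[k].mean(0) if k.any() else 0)
    b=(abs(Z-.05)<.003)&(X>.4)&(X<.75)&(Y>.0)&(Y<.3)&(hsv[...,1]<60)&(V>120)
    print('keeper top',b.sum(),cv2.minAreaRect((P[b][:,:2]*1000).astype(np.float32)))
    b=(Z>.112)&(X>.4)&(X<.75)&(Y<-.05)&(Y>-.3)
```

```text
scene dies ((542.8668212890625, 171.600341796875), (95.48353576660156, 194.12942504882812), 16.704988479614258)
knob 94 [0.61647382 0.10292422 0.08789595]
keeper top 673 ((563.9436645507812, 163.9990234375), (205.9437713623047, 140.94696044921875), 87.33766174316406)
side dies ((531.1126098632812, 201.77313232421875), (116.8138198852539, 63.23527908325195), 86.69251251220703)
knob 77 [0.60857687 0.09301459 0.08506008]
keeper top 428 ((557.1358642578125, 102.65646362304688), (95.81205749511719, 136.7418670654297), 89.59776306152344)
```

Call:
drive_effector:
  plan:
    - [[1,0.05,0.035,-0.025,0,0,0],[1,0.10,0.07,-0.05,0,0,0],[1,0.14,0.105,-0.075,0,0,0],[1,0.18,0.14,-0.1,0,0,0],[1,0.22,0.17,-0.1,0,0,0],[1,0.26,0.20,-0.1,0,0,0],[1,0.30,0.22,-0.1,0,0,0],[1,0.34,0.24,-0.1,0,0,0]]

```text
time_s: 0.9
tcp_pos: [0.447, 0.2388, 0.3018]
ee_rot: [[0.913, -0.408, 0.0], [-0.408, -0.913, 0.001], [0.0, -0.001, -1.0]]
wrist_force: [0.7, 0.7, -0.2]
gripper_width: 1.001
gripper_force: 0.0
```

```bash
python3 -c "
from h import *
st();c=cap('wrist','w0.png');print(np.round(c['world_from_camera'],3))"
```

```text
0.9 [0.447  0.2388 0.3018] [[0.913, -0.408, 0.0], [-0.408, -0.913, 0.001], [0.0, -0.001, -1.0]] [ 0.7  0.7 -0.2] 1.001 0.0
[[-0.409  0.881  0.237  0.512]
 [-0.913 -0.395 -0.106  0.211]
 [ 0.    -0.259  0.966  0.485]
 [ 0.     0.     0.     1.   ]]
```

View pics/w0.png

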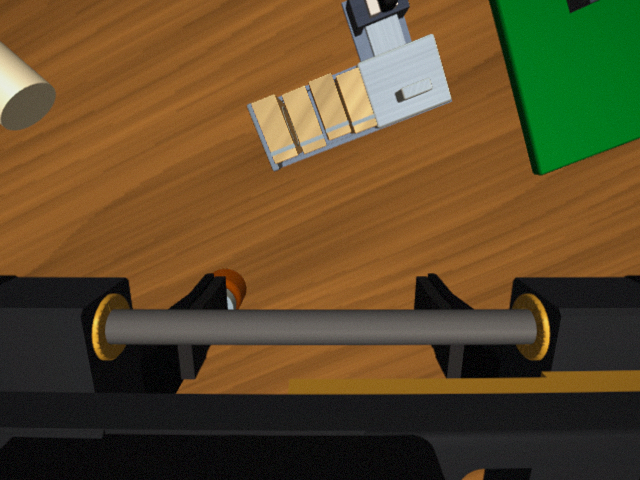

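The wrist view shows the rack clearly: dies at (255–375, 70–160), tab at (415,90), knob at (385,5), jar at (230,290). I'll centre over it, squared up with the rack.

Call:
drive_effector:
  plan:
    - [[1,0.05,0.018,0,0,0,-8],[1,0.10,0.036,0,0,0,-16],[1,0.148,0.053,0,0,0,-24],[1,0.148,0.053,0,0,0,-24],[1,0.148,0.053,0,0,0,-24]]

```text
time_s: 1.45
tcp_pos: [0.5613, 0.1297, 0.2997]
ee_rot: [[1.0, -0.006, -0.002], [-0.006, -1.0, -0.001], [-0.002, 0.001, -1.0]]
wrist_force: [-0.7, 0.9, -0.2]
gripper_width: 1.001
gripper_force: 0.0
```

```bash
python3 -c "
from h import *
st();c=cap('wrist','w1.png');np.savez('/tmp/w1',**{k:np.array(v) for k,v in c.items()})"
```

```text
1.45 [0.5613 0.1297 0.2997] [[1.0, -0.006, -0.002], [-0.006, -1.0, -0.001], [-0.002, 0.001, -1.0]] [-0.7  0.9 -0.2] 1.001 0.0
```

View pics/w1.png

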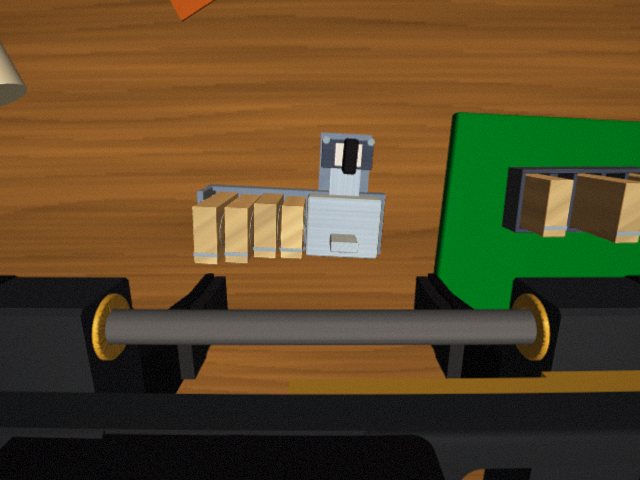

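This view shows the rack, knob (350,155), tab (343,243) and the caddy end (540,205) sharply. Next I'll measure each of them.

Add to h.py:
```python
def rect(p):
    (c,(w,h),a)=cv2.minAreaRect((p[:,:2]*1000).astype(np.float32)); return np.round([*c,w,h,a],1),np.round(p.mean(0),4),len(p)
def comps(m,P,mn=40):
    k,l,s,_=cv2.connectedComponentsWithStats(m.astype(np.uint8)); return [P[l==i] for i in range(1,k) if s[i,4]>=mn]
```

Run:
```python
from h import *
c=dict(np.load('/tmp/w1.npz')); P=cloud(c); hsv=cv2.cvtColor(c['pixels'],cv2.COLOR_RGB2HSV)
S,V=hsv[...,1],hsv[...,2]; X,Y,Z=[P[...,i] for i in range(3)]
R=np.zeros((480,640),bool); R[100:275,180:640]=1
R2=R.copy(); R2[:,400:]=0
for nm,m in [('top50',R2&(abs(Z-.05)<.004)&(X<.6)),('tongue28',R2&(abs(Z-.028)<.004)),('tab',R2&(abs(Z-.088)<.005)&(S<60)),('knob',R2&(V<60)&(Z>.085)),('walls20',R2&(abs(Z-.02)<.004)),('tall60',R2&(abs(Z-.06)<.006)&(S<70))]:
    for p in comps(m,P): print(nm,*rect(p))
ply=(S>60)&(hsv[...,0]<30)
for z in [76,88,100,112,104,116,128,100,112,124]:
    for p in comps(R&ply&(abs(Z-z/1000)<.003),P,100): print('die top z',z,*rect(p))
```

```text
top50 [528.7 104.2  86.2  72.3  86.9] [0.5327 0.1046 0.0505] 3828
tongue28 [580.4 104.5  45.6  32.   86.9] [0.5791 0.1021 0.0287] 763
tab [613.6  99.5  14.   35.9  85. ] [0.6146 0.0993 0.0917] 329
tab [517.  105.2  29.7  12.3  86.9] [0.5174 0.1051 0.0881] 312
tab [515.3 191.8  24.3   4.7  85.6] [0.5154 0.1922 0.0889] 82
knob [613.4  99.8  14.1  34.2  86.6] [0.6137 0.1002 0.0921] 456
walls20 [566.7 195.2 148.9  11.3  86.6] [0.5698 0.1973 0.0203] 534
walls20 [526.8  68.3  32.9  76.1  87.3] [0.5363 0.058  0.0204] 268
tall60 [614.2 109.9   8.5  24.   84.3] [0.6146 0.1096 0.0566] 172
tall60 [612.8  87.1   4.3  23.8  85.3] [0.6125 0.0871 0.0569] 84
tall60 [569.  265.6   6.8  14.   83.8] [0.5697 0.2655 0.0597] 83
tall60 [522.3 104.9  29.1   1.9  88.4] [0.5225 0.1058 0.0604] 69
die top z 76 [ 563.9 -104.5   20.8   63.    69.8] [ 0.5641 -0.1047  0.0758] 192
die top z 76 [ 562.8 -164.6   18.3   62.2   73.2] [ 0.5633 -0.164   0.0762] 235
die top z 76 [536.7 162.2  24.1  48.3  86.7] [0.5373 0.162  0.0765] 935
die top z 76 [504.7 163.6  22.8   7.7  85.2] [0.5047 0.1636 0.0766] 131
die top z 88 [ 
[... 1332 characters left out ...]
.5   89.6] [ 0.5663 -0.1143  0.1009] 1109
die top z 100 [ 5.600e+02 -1.637e+02  5.900e+01  3.600e+00  5.000e-01] [ 0.5603 -0.1635  0.1   ] 233
die top z 100 [539.5 218.7  24.4  48.7  87.4] [0.5404 0.2182 0.1004] 1048
die top z 100 [ 533.9 -114.7   24.6    9.    84.4] [ 0.5341 -0.114   0.1007] 164
die top z 100 [5.078e+02 2.204e+02 7.600e+00 2.380e+01 3.000e-01] [0.5077 0.2205 0.1003] 152
die top z 112 [ 561.6 -163.7   12.4   60.2   78.9] [ 0.5628 -0.1637  0.1122] 268
die top z 112 [542.9 247.6  24.6  48.9  86.8] [0.5436 0.2471 0.1124] 1141
die top z 112 [511.  249.4  23.9   7.7  85.7] [0.5111 0.2489 0.1124] 163
die top z 124 [ 559.9 -174.4   60.4   25.4    0.6] [ 0.5599 -0.1716  0.1247] 1212
```

The measurements agree with each other: the keeper top measures 86×72, yaw is −3.1°, and the knob sits within 0.3 mm of the predicted bridge axis. That puts the rack origin at (0.5318, 0.1621). I'll move down to the knob.

Call:
drive_effector:
  plan:
    - [[1,0.03,0.02,0.03,0,0,3],[1,0.0528,0.0297,0.07,0,0,3],[1,0.0528,0.0297,0.12,0,0,3],[1,0.0528,0.0297,0.16,0,0,3],[1,0.0528,0.0297,0.2,0,0,3],[1,0.0528,0.0297,0.225,0,0,3],[1,0.0528,0.0297,0.2377,0,0,3],[1,0.0528,0.0297,0.2377,0,0,3]]

```text
time_s: 2.3
tcp_pos: [0.6114, 0.1025, 0.062]
ee_rot: [[0.999, -0.053, -0.003], [-0.053, -0.999, -0.001], [-0.003, 0.002, -1.0]]
wrist_force: [-0.9, -1.3, 0.6]
gripper_width: 0.999
gripper_force: 0.0
```

Call:
drive_effector:
  plan:
    - [[0,0,0,0,0,0,0],[0,0,0,0,0,0,0],[0,0,0,0,0,0,0],[0,0,0,0,0,0,0],[0,0,0,0,0,0,0],[0,0,0,0,0,0,0]]

```text
time_s: 2.9
tcp_pos: [0.6129, 0.102, 0.0638]
ee_rot: [[0.999, -0.054, 0.0], [-0.054, -0.999, 0.0], [0.0, -0.0, -1.0]]
wrist_force: [-0.1, -0.1, 0.3]
gripper_width: 0.541
gripper_force: 0.0
```

Call:
drive_effector:
  plan:
    - [[0,0.0006,0.0023,0.001,0,0,0],[0,0.0006,0.0023,0.001,0,0,0],[0,0.0006,0.0023,0.001,0,0,0],[0,0.0006,0.0023,0.001,0,0,0],[0,0.0006,0.0023,0.001,0,0,0],[0,0.0006,0.0023,0.001,0,0,0],[0,0.0006,0.0023,0.001,0,0,0],[0,0.0006,0.0023,0.001,0,0,0]]

```text
time_s: 3.7
tcp_pos: [0.6133, 0.0992, 0.0626]
ee_rot: [[0.999, -0.054, -0.0], [-0.054, -0.999, -0.001], [-0.0, 0.001, -1.0]]
wrist_force: [2.1, -3.5, -0.9]
gripper_width: 0.158
gripper_force: 30.0
```

Call:
drive_effector:
  plan:
    - [[0,0,0,-0.004,0,0,0],[0,0,0,-0.008,0,0,0],[0,0,0,-0.012,0,0,0],[0,0,0,-0.014,0,0,0],[0,0,0,-0.014,0,0,0],[0,0,0,-0.014,0,0,0]]

```text
time_s: 4.3
tcp_pos: [0.6131, 0.0992, 0.075]
ee_rot: [[0.998, -0.055, -0.001], [-0.055, -0.998, -0.0], [-0.001, 0.0, -1.0]]
wrist_force: [5.0, -4.3, -7.7]
gripper_width: 0.156
gripper_force: 30.0
```

```bash
python3 -c "
from h import *
print(probe_bus.sense()['joints'])"
```

```text
[ 2.41008750e+01  2.80992620e+01 -9.43875152e+00 -3.60713918e-03
 -5.25211674e+01  6.27560420e+01]
```

Call:
drive_effector:
  plan:
    - [[0,0,0,-0.0015,0,0,0],[0,0,0,-0.0015,0,0,-8],[0,0,0,-0.0015,0,0,-16],[0,0,0,-0.0015,0,0,-24],[0,0,0,-0.0015,0,0,-32],[0,0,0,-0.0015,0,0,-40],[0,0,0,-0.0015,0,0,-48],[0,0,0,-0.0015,0,0,-56]]

```text
time_s: 5.1
tcp_pos: [0.6128, 0.0998, 0.0762]
ee_rot: [[0.599, 0.8, -0.002], [0.8, -0.599, 0.0], [-0.001, -0.002, -1.0]]
wrist_force: [2.9, -2.5, -8.3]
gripper_width: 0.157
gripper_force: 30.0
```

Call:
drive_effector:
  plan:
    - [[0,0,0,0,0,0,-8],[0,0,0,0,0,0,-14],[0,0,0,0,0,0,-14],[0,0,0,0.002,0,0,-14],[0,0,0,0.004,0,0,-14],[0,0,0,0.004,0,0,-14]]

```text
time_s: 5.7
tcp_pos: [0.6127, 0.0998, 0.0733]
ee_rot: [[0.394, 0.919, -0.001], [0.919, -0.394, -0.0], [-0.001, -0.001, -1.0]]
wrist_force: [1.1, -1.4, -8.6]
gripper_width: 0.156
gripper_force: 30.0
```

Call:
drive_effector:
  plan:
    - [[0.5,0,0,0,0,0,0],[0.5,0,0,0,0,0,0],[0.5,0,0,0,0,0,0],[0.5,0,0,0,0,0,0],[0.5,0,0,0,0,0,0],[0.5,0,0,0,0,0,0]]

```text
time_s: 6.3
tcp_pos: [0.6134, 0.0997, 0.0743]
ee_rot: [[0.392, 0.92, 0.0], [0.92, -0.392, 0.0], [0.0, 0.0, -1.0]]
wrist_force: [0.1, -0.1, 0.7]
gripper_width: 0.491
gripper_force: 0.0
```

Call:
drive_effector:
  plan:
    - [[0.5,0,0,-0.04,0,0,0],[0.5,0,0,-0.08,0,0,0],[0.5,0,0,-0.12,0,0,-8],[0.5,0,0,-0.16,0,0,-16],[0.5,0,0,-0.2,0,0,-20],[0.5,0,0,-0.2,0,0,-20],[0.5,0,0,-0.2,0,0,-20]]

```text
time_s: 7.0
tcp_pos: [0.6134, 0.0999, 0.2752]
ee_rot: [[0.055, 0.998, 0.002], [0.998, -0.055, 0.002], [0.002, 0.002, -1.0]]
wrist_force: [0.3, -0.9, -0.8]
gripper_width: 0.499
gripper_force: 0.0
```

Run:
```python
from h import *
st(); c=cap('wrist','w2.png'); P=cloud(c); hsv=cv2.cvtColor(c['pixels'],cv2.COLOR_RGB2HSV)
m=(hsv[...,2]<60)&(P[...,2]>.075)&(P[...,2]<.13); 
for p in comps(m,P): print(rect(p))
s=cap('side'); P=cloud(s); hsv=cv2.cvtColor(s['pixels'],cv2.COLOR_RGB2HSV)
m=(hsv[...,2]<70)&(P[...,2]>.075)&(P[...,2]<.13)&(P[...,0]>.4)&(P[...,0]<.7)&(P[...,1]<.2)&(P[...,1]>0) 
for p in comps(m,P,20): print('side',rect(p),p.max(0))
m=(abs(P[...,2]-.088)<.003)&(P[...,0]>.4)&(P[...,0]<.56)&(P[...,1]<.14)&(P[...,1]>0)
for p in comps(m,P,10): print('tab side',rect(p))
```

```text
7.0 [0.6134 0.0999 0.2752] [[0.055, 0.998, 0.002], [0.998, -0.055, 0.002], [0.002, 0.002, -1.0]] [ 0.3 -0.9 -0.8] 0.499 0.0
(array([613.3, 100.1,  35.7,  14. ,  66.8]), array([0.6134, 0.1014, 0.1016]), 541)
side (array([608.8,  94.8,  35.4,  10.4,  69.6]), array([0.6071, 0.09  , 0.0973]), 48) [0.61894159 0.11043442 0.10492344]
tab side (array([512.9, 102.2,  31.9,  11.1,  86.8]), array([0.5137, 0.1007, 0.0868]), 26)
```

View pics/w2.png

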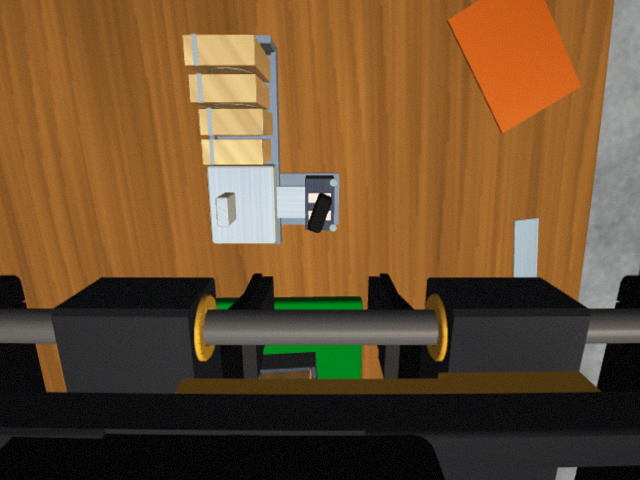

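The plunger is latched: the knob top is at 0.102 m and it has twisted 70°. Now I'll grasp the keeper tab.

Call:
drive_effector:
  plan:
    - [[0.5,0,-0.04,0.02,0,0,0],[0.5,0,-0.08,0.05,0,0,0],[0.5,0,-0.0968,0.09,0,0,0],[0.5,0,-0.0968,0.13,0,0,0],[0.5,0,-0.0968,0.17,0,0,0],[0.5,0,-0.0968,0.2,0,0,0],[0.5,0,-0.0968,0.2,0,0,0],[0.5,0,-0.0968,0.2,0,0,0]]

```text
time_s: 7.9
tcp_pos: [0.5165, 0.1046, 0.0736]
ee_rot: [[0.054, 0.999, -0.002], [0.999, -0.054, -0.002], [-0.002, -0.002, -1.0]]
wrist_force: [0.4, 0.0, 1.2]
gripper_width: 0.499
gripper_force: 0.0
```

Call:
drive_effector:
  plan:
    - [[0.5,0,0,0.017,0,0,0],[0.4,0,0,0.017,0,0,0],[0,0,0,0.017,0,0,0],[0,0,0,0.017,0,0,0],[0,0,0,0.017,0,0,0],[0,0,0,0.017,0,0,0],[0,0,0,0.017,0,0,0],[0,0,0,0.017,0,0,0]]

```text
time_s: 8.7
tcp_pos: [0.5163, 0.1049, 0.0577]
ee_rot: [[0.054, 0.999, -0.0], [0.999, -0.054, -0.0], [-0.0, -0.0, -1.0]]
wrist_force: [-3.2, 0.3, 5.6]
gripper_width: 0.133
gripper_force: 30.0
```

Call:
drive_effector:
  plan:
    - [[0,0,-0.004,-0.001,0,0,0],[0,0,-0.015,-0.0015,0,0,0],[0,0,-0.03,-0.0015,0,0,0],[0,0,-0.045,-0.0015,0,0,0],[0,0,-0.06,-0.0015,0,0,0],[0,0,-0.06,-0.0015,0,0,0],[0,0,-0.06,-0.0015,0,0,0]]

```text
time_s: 9.4
tcp_pos: [0.456, 0.1081, 0.0583]
ee_rot: [[0.054, 0.999, -0.001], [0.999, -0.054, -0.0], [-0.0, -0.001, -1.0]]
wrist_force: [0.8, 0.4, -4.9]
gripper_width: 0.133
gripper_force: 30.0
```

Call:
drive_effector:
  plan:
    - [[0,0,-0.02,-0.02,0,0,0],[0,0,-0.05,-0.04,0,0,0],[0,-0.03,-0.05,-0.05,0,0,0],[0,-0.075,-0.05,-0.05,0,0,0],[0,-0.12,-0.05,-0.05,0,0,0],[0,-0.165,-0.05,-0.05,0,0,0],[0,-0.21,-0.05,-0.05,0,0,0],[0,-0.25,-0.05,-0.05,0,0,0]]

```text
time_s: 10.2
tcp_pos: [0.3928, -0.1407, 0.1083]
ee_rot: [[0.055, 0.998, -0.0], [0.998, -0.055, 0.0], [0.0, -0.0, -1.0]]
wrist_force: [1.0, 0.8, -4.1]
gripper_width: 0.136
gripper_force: 29.8
```

Call:
drive_effector:
  plan:
    - [[0,-0.03,0,0,0,0,0],[0,-0.05,0,0.01,0,0,0],[0,-0.05,0,0.03,0,0,0],[0,-0.05,0,0.04,0,0,0],[0,-0.05,0,0.045,0,0,0],[0,-0.05,0,0.045,0,0,0]]

```text
time_s: 10.8
tcp_pos: [0.3908, -0.181, 0.0628]
ee_rot: [[0.063, 0.998, -0.001], [0.998, -0.063, -0.018], [-0.018, -0.0, -1.0]]
wrist_force: [0.1, -0.1, -3.4]
gripper_width: 0.135
gripper_force: 29.8
```

Call:
drive_effector:
  plan:
    - [[0,0,0,0,0,0,0],[0,0,0,0,0,0,0],[0,0,0,0,0,0,0]]

```text
time_s: 11.1
tcp_pos: [0.3913, -0.1809, 0.0637]
ee_rot: [[0.063, 0.998, 0.001], [0.998, -0.063, -0.018], [-0.018, 0.002, -1.0]]
wrist_force: [-0.5, 0.7, -4.8]
gripper_width: 0.132
gripper_force: 29.8
```

```bash
python3 -c "
from h import *
print(np.round(probe_bus.sense()['joints'],1))"
```

```text
[ -2.2  12.7 -37.5   1.6 -39.7 177.4]
```

Call:
drive_effector:
  plan:
    - [[0,0,0,0,0,0,6],[0,0,0,0,0,0,12],[0,0,0,0,0,0,12],[0,0,0,0,0,0,12]]

```text
time_s: 11.5
tcp_pos: [0.3909, -0.181, 0.0634]
ee_rot: [[0.267, 0.964, 0.0], [0.963, -0.267, -0.018], [-0.017, 0.005, -1.0]]
wrist_force: [0.4, -0.9, -5.3]
gripper_width: 0.129
gripper_force: 29.8
```

```bash
python3 -c "
from h import *
print(np.round(probe_bus.sense()['joints'],1))"
```

```text
[ -2.2  12.7 -37.5   1.6 -39.7 165.5]
```

Call:
drive_effector:
  plan:
    - [[0,0,0,0,0.28,1,0],[0,0,0,0.002,0.28,1,0],[0,0,0,0.004,0.28,1,0],[0,0,0,0.004,0.28,1,0]]

```text
time_s: 11.9
tcp_pos: [0.3907, -0.1811, 0.0593]
ee_rot: [[0.269, 0.963, -0.0], [0.963, -0.269, 0.0], [0.0, -0.0, -1.0]]
wrist_force: [-2.1, 1.1, 0.2]
gripper_width: 0.135
gripper_force: 29.9
```

Call:
drive_effector:
  plan:
    - [[0,0,0,0.001,0,0,0],[0,0,0,0.001,0,0,0],[0.5,0,0,0.001,0,0,0],[0.5,0,0,0.001,0,0,0],[0.5,0,0,0.001,0,0,0],[0.5,0,0,0.001,0,0,0],[0.5,0,0,0.001,0,0,0],[0.5,0,0,0.001,0,0,0]]

```text
time_s: 12.7
tcp_pos: [0.3909, -0.1812, 0.0582]
ee_rot: [[0.269, 0.963, -0.0], [0.963, -0.269, 0.0], [0.0, -0.0, -1.0]]
wrist_force: [-0.5, -0.1, 0.9]
gripper_width: 0.486
gripper_force: 0.0
```

Call:
drive_effector:
  plan:
    - [[0.5,0,0,-0.04,0,0,0],[0.5,0,0,-0.08,0,0,0],[0.5,0,0,-0.12,0,0,0],[0.5,0.04,0.01,-0.16,0,0,0],[0.5,0.08,0.02,-0.2,0,0,0],[0.5,0.12,0.03,-0.22,0,0,0],[0.5,0.16,0.04,-0.22,0,0,0],[0.5,0.2,0.05,-0.22,0,0,0]]

```text
time_s: 13.5
tcp_pos: [0.4943, 0.0, 0.28]
ee_rot: [[0.269, 0.963, 0.004], [0.963, -0.269, 0.002], [0.003, 0.003, -1.0]]
wrist_force: [0.5, -1.3, -0.0]
gripper_width: 0.503
gripper_force: 0.0
```

Run:
```python
from h import *
st(); c=cap('wrist','w3.png'); P=cloud(c); hsv=cv2.cvtColor(c['pixels'],cv2.COLOR_RGB2HSV)
for p in comps((abs(P[...,2]-.05)<.004)&(hsv[...,1]<60),P,300): print(rect(p),np.nanpercentile(p[:,2],[2,98]))
for n in ['scene','side']:
    s=cap(n,n+'1.png'); P=cloud(s); hsv=cv2.cvtColor(s['pixels'],cv2.COLOR_RGB2HSV)
    for p in comps((abs(P[...,2]-.05)<.005)&(hsv[...,1]<60)&(P[...,0]<.5)&(P[...,1]<0)&(P[...,0]>.3),P,50): print(n,rect(p),np.nanpercentile(p[:,2],[2,98]))
```

```text
13.5 [0.4943 0.     0.28  ] [[0.269, 0.963, 0.004], [0.963, -0.269, 0.002], [0.003, 0.003, -1.0]] [ 0.5 -1.3 -0. ] 0.503 0.0
(array([ 404. , -178.7,   48.9,   71.4,   74.2]), array([ 0.4087, -0.1786,  0.051 ]), 1610) [0.04917622 0.05266625]
scene (array([ 401.3, -180.5,   88.5,   74.9,   73.6]), array([ 0.4077, -0.1782,  0.0492]), 575) [0.04547647 0.05351197]
side (array([ 400.9, -185.5,   87.4,   72.3,   74.4]), array([ 0.4005, -0.1901,  0.0493]), 803) [0.04547544 0.05318384]
```

View pics/w3.png

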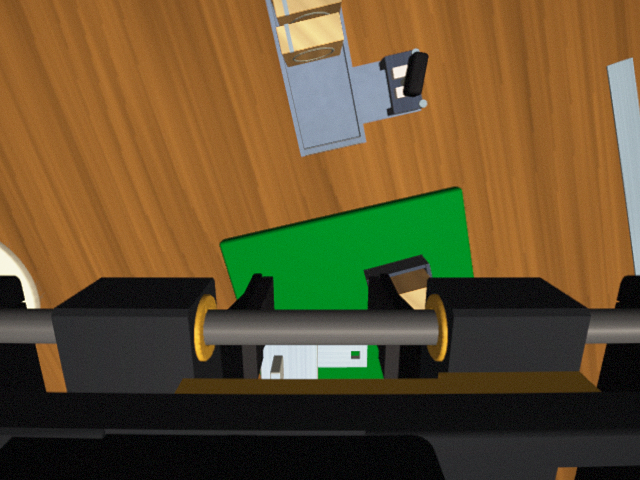

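The keeper lies flat on the board at about (0.402, −0.18), with its top at z 0.050–0.051, and the plunger is still latched (knob at 415,75). Next I'll slide die1.

Call:
drive_effector:
  plan:
    - [[1,0.04,-0.002,0.02,0,0,-6],[1,0.08,-0.004,0.05,0,0,-12.5],[1,0.12,-0.006,0.08,0,0,-12.5],[1,0.15,-0.0075,0.11,0,0,-12.5],[1,0.166,-0.0075,0.13,0,0,-12.5],[1,0.166,-0.0075,0.13,0,0,-12.5],[1,0.166,-0.0075,0.13,0,0,-12.5]]

```text
time_s: 14.35
tcp_pos: [0.5302, 0.1589, 0.1483]
ee_rot: [[0.055, 0.998, -0.001], [0.998, -0.055, -0.001], [-0.001, -0.001, -1.0]]
wrist_force: [0.1, -0.2, 0.9]
gripper_width: 0.982
gripper_force: 0.0
```

Run:
```python
from h import *
print(np.round(probe_bus.sense()['joints'],1)); c=cap('wrist'); P=cloud(c); hsv=cv2.cvtColor(c['pixels'],cv2.COLOR_RGB2HSV)
ply=(hsv[...,1]>60)&(hsv[...,0]<30)
for z in (76,88,100,112):
  for p in comps(ply&(abs(P[...,2]-z/1000)<.003),P,200): print(z,rect(p))
```

```text
[ 33.5  17.8 -14.2  -0.  -58.1 143.4]
76 (array([504.9, 164.7,  24.1,   9.4,  82.3]), array([0.5044, 0.1651, 0.0767]), 379)
76 (array([536.2, 162.8,  24.1,  48. ,  87.1]), array([0.5362, 0.1633, 0.0767]), 2322)
88 (array([509.2, 192.3,  24.2,   8. ,  87.4]), array([0.5092, 0.1926, 0.0887]), 449)
88 (array([540.9, 190.5,  24.2,  48.5,  86.7]), array([0.5409, 0.1908, 0.0887]), 2749)
100 (array([507.2, 220.9,  23.6,   8. ,  86.7]), array([0.5073, 0.221 , 0.1006]), 526)
100 (array([539.4, 219. ,  23.6,  48.1,  87.2]), array([0.5393, 0.2191, 0.1007]), 3185)
112 (array([510.6, 249.3,  23.7,   8. ,  87.2]), array([0.5106, 0.2495, 0.1127]), 640)
112 (array([542.7, 247.6,  23.6,  48.3,  86.4]), array([0.5427, 0.2477, 0.1127]), 3931)
```

Call:
drive_effector:
  plan:
    - [[1,0.0045,0,0.04,0,0,0],[1,0.0045,0,0.08,0,0,0],[1,0.0045,0,0.103,0,0,0],[0,0.0045,0,0.103,0,0,0],[0,0.0045,0,0.103,0,0,0],[0,0.0045,0,0.103,0,0,0],[0,0.0045,0,0.103,0,0,0],[0,0.0045,0,0.103,0,0,0]]

```text
time_s: 15.2
tcp_pos: [0.5315, 0.1648, 0.0471]
ee_rot: [[0.054, 0.999, 0.002], [0.999, -0.054, 0.002], [0.002, 0.002, -1.0]]
wrist_force: [-1.5, 0.5, 5.5]
gripper_width: 0.685
gripper_force: 30.0
```

Call:
drive_effector:
  plan:
    - [[0,0,0,0,0,0,0],[0,0,0,0,0,0,0]]

```text
time_s: 15.4
tcp_pos: [0.5315, 0.1648, 0.0471]
ee_rot: [[0.054, 0.999, 0.002], [0.999, -0.054, 0.001], [0.001, 0.002, -1.0]]
wrist_force: [-1.5, -0.7, 7.4]
gripper_width: 0.683
gripper_force: 30.0
```

Call:
drive_effector:
  plan:
    - [[0,-0.005,0,-0.0008,0,0,0],[0,-0.02,0,-0.0008,0,0,0],[0,-0.04,0,-0.0008,0,0,0],[0,-0.06,0,-0.0008,0,0,0],[0,-0.08,0,-0.0008,0,0,0],[0,-0.088,0,-0.0008,0,0,0],[0,-0.088,0,-0.0008,0,0,0],[0,-0.088,0,-0.0008,0,0,0]]

```text
time_s: 16.2
tcp_pos: [0.5275, 0.0762, 0.0475]
ee_rot: [[0.055, 0.998, 0.004], [0.999, -0.055, 0.001], [0.002, 0.004, -1.0]]
wrist_force: [0.7, 1.3, 5.6]
gripper_width: 0.678
gripper_force: 30.0
```

Call:
drive_effector:
  plan:
    - [[1,0,0,0,0,0,0],[1,0,0,0,0,0,0],[1,0,0,0,0,0,0],[1,0,0,-0.002,0,0,0],[1,0.03,0.001,-0.002,0,0,0],[1,0.06,0.001,-0.002,0,0,0],[1,0.09,0.001,-0.002,0,0,0],[1,0.114,0.001,-0.002,0,0,0]]

```text
time_s: 17.0
tcp_pos: [0.5329, 0.1917, 0.048]
ee_rot: [[0.054, 0.999, -0.0], [0.999, -0.054, 0.0], [0.0, -0.0, -1.0]]
wrist_force: [0.7, -1.2, -0.1]
gripper_width: 1.003
gripper_force: 0.0
```

Call:
drive_effector:
  plan:
    - [[1,0.001,0,0,0,0,0],[0,0.001,0,0,0,0,0],[0,0.001,0,0,0,0,0],[0,0.001,0,0,0,0,0],[0,0.001,0,0,0,0,0],[0,0.001,0,0,0,0,0],[0,0.001,0,0,0,0,0]]

```text
time_s: 17.7
tcp_pos: [0.5332, 0.1909, 0.0482]
ee_rot: [[0.055, 0.998, -0.0], [0.998, -0.055, 0.0], [0.0, -0.0, -1.0]]
wrist_force: [0.5, -0.5, 0.3]
gripper_width: 0.684
gripper_force: 30.0
```

Call:
drive_effector:
  plan:
    - [[0,-0.005,0,0,0,0,0],[0,-0.02,0,0,0,0,0],[0,-0.04,0,0,0,0,0],[0,-0.055,0,0,0,0,0],[0,-0.058,0,0,0,0,0],[0,-0.058,0,0,0,0,0]]

```text
time_s: 18.3
tcp_pos: [0.5295, 0.1321, 0.0482]
ee_rot: [[0.056, 0.998, -0.001], [0.998, -0.056, -0.001], [-0.001, -0.001, -1.0]]
wrist_force: [0.4, -1.7, 2.3]
gripper_width: 0.686
gripper_force: 30.0
```

Call:
drive_effector:
  plan:
    - [[1,0,0,0,0,0,0],[1,0,0,0,0,0,0],[1,0,0,0,0,0,0],[1,0,0,-0.002,0,0,0],[1,0.03,0,-0.002,0,0,0],[1,0.06,0,-0.002,0,0,0],[1,0.0865,0,-0.002,0,0,0],[1,0.0865,0,-0.002,0,0,0]]

```text
time_s: 19.1
tcp_pos: [0.5353, 0.223, 0.0503]
ee_rot: [[0.051, 0.999, 0.001], [0.999, -0.051, 0.001], [0.002, 0.001, -1.0]]
wrist_force: [0.1, -0.1, 0.1]
gripper_width: 0.997
gripper_force: 0.0
```

Call:
drive_effector:
  plan:
    - [[0,0,0,0,0,0,0],[0,0,0,0,0,0,0],[0,0,0,0,0,0,0],[0,0,0,0,0,0,0],[0,0,0,0,0,0,0],[0,0,0,0,0,0,0]]

```text
time_s: 19.7
tcp_pos: [0.5344, 0.2191, 0.0501]
ee_rot: [[0.055, 0.998, -0.001], [0.998, -0.055, -0.0], [-0.0, -0.001, -1.0]]
wrist_force: [-0.2, -1.7, 0.4]
gripper_width: 0.691
gripper_force: 30.0
```

Now I'll slide die5 back by 28.5 mm, release, raise, and check with the wrist camera.

Call:
drive_effector:
  plan:
    - [[0,-0.004,0,0,0,0,0],[0,-0.015,0,0,0,0,0],[0,-0.026,0,0,0,0,0],[0,-0.0285,0,0,0,0,0],[0,-0.0285,0,0,0,0,0]]

```text
time_s: 20.2
tcp_pos: [0.5328, 0.1901, 0.0501]
ee_rot: [[0.056, 0.998, -0.001], [0.998, -0.056, -0.0], [-0.0, -0.001, -1.0]]
wrist_force: [-0.3, -1.4, 0.6]
gripper_width: 0.685
gripper_force: 30.0
```

Call:
drive_effector:
  plan:
    - [[1,0,0,0,0,0,0],[1,0,0,0,0,0,0],[1,0,0,0,0,0,0],[1,0,0,0,0,0,0],[1,0,0,-0.04,0,0,0],[1,0,0,-0.08,0,0,0],[1,0,0,-0.12,0,0,0],[1,0,0,-0.16,0,0,0]]

```text
time_s: 21.0
tcp_pos: [0.5328, 0.1912, 0.2118]
ee_rot: [[0.054, 0.999, -0.0], [0.999, -0.054, 0.0], [0.0, -0.0, -1.0]]
wrist_force: [0.6, 0.7, -0.4]
gripper_width: 0.997
gripper_force: 0.0
```

Call:
drive_effector:
  plan:
    - [[1,-0.04,0,-0.04,0,0,0],[1,-0.08,0,-0.07,0,0,0],[1,-0.12,0,-0.07,0,0,0],[1,-0.12,0,-0.07,0,0,0],[1,-0.12,0,-0.07,0,0,0]]

```text
time_s: 21.5
tcp_pos: [0.5263, 0.0707, 0.2803]
ee_rot: [[0.056, 0.998, 0.0], [0.998, -0.056, 0.001], [0.001, 0.0, -1.0]]
wrist_force: [-0.3, -0.5, -0.6]
gripper_width: 0.996
gripper_force: 0.0
```

Create m.py:
```python
from h import *
O=np.array([.5318,.1621]); X=np.array([.9985,-.0541]); Y=np.array([.0541,.9985])
st(); print(np.round(probe_bus.sense()['joints'],1)); c=cap('wrist','wm.png'); P=cloud(c); hsv=cv2.cvtColor(c['pixels'],cv2.COLOR_RGB2HSV)
ply=(hsv[...,1]>60)&(hsv[...,0]<30)
for n,z in zip(range(1,8),range(76,113,6)):
  q=P[ply&(abs(P[...,2]-.0005-z/1000)<.0025)]; q=q[:,:2]-O; q=np.c_[q@X,q@Y]*1000; q=q[(abs(q[:,0])<45)&(abs(q[:,1])<105)]
  # dense top only: histogram along y
  if len(q)>150:
    h,e=np.histogram(q[:,1],np.arange(-105,106,3)); k=np.convolve(h,np.ones(8),'same').argmax(); yc=e[k]; s=q[abs(q[:,1]-yc)<16]
    print('die',n,len(s),'x',np.round(np.percentile(s[:,0],[1,99]),1),'y',np.round(np.percentile(s[:,1],[2,98]),1))
```

```bash
python3 m.py
```

```text
21.5 [0.5263 0.0707 0.2803] [[0.056, 0.998, 0.0], [0.998, -0.056, 0.001], [0.001, 0.0, -1.0]] [-0.3 -0.5 -0.6] 0.996 0.0
[ 2.510e+01  1.010e+01 -4.900e+00 -1.000e-01 -7.490e+01  1.517e+02]
die 1 1252 x [-28.9  30.4] y [-86.9 -64.2]
die 3 1442 x [-28.9  29.8] y [-41.5 -18.9]
die 5 1769 x [-29.3  29. ] y [16.1 39.7]
die 7 1551 x [-29.5  30.3] y [74.  90.5]
```

View pics/wm.png

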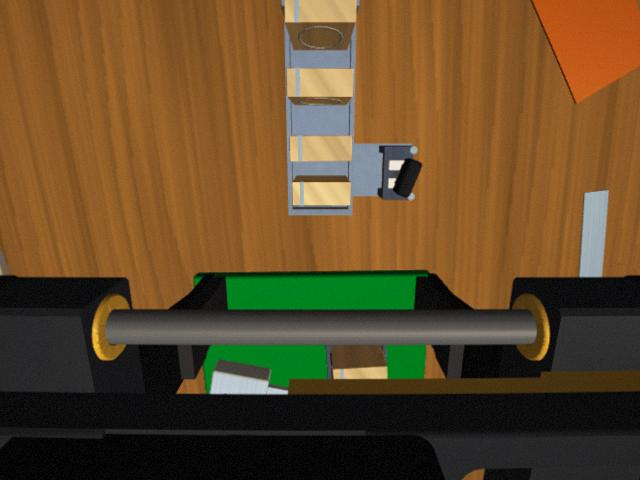

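Die 3, 5 and 7 are where I intended (image rows 148, 85 and 10). Die1 (320,193) came out 12 mm short of its target, so I'll check its tilt.

Create t.py:
```python
from m import *
q=P[ply]; q=np.c_[(q[:,:2]-O)@X,(q[:,:2]-O)@Y,q[:,2]]*1000
for lo,hi in ((-100,-50),(-50,-10),(5,50)):
    s=q[(abs(q[:,0])<32)&(q[:,1]>lo)&(q[:,1]<hi)&(q[:,2]>15)]
    b=np.floor(s[:,1]/3)
    print([(int(k*3),round(float(np.median(s[b==k,2])),1),int((b==k).sum())) for k in np.unique(b)])
```

```bash
python3 t.py
```

```text
21.55 [0.5263 0.0714 0.2797] [[0.055, 0.998, -0.001], [0.998, -0.055, 0.001], [0.001, -0.001, -1.0]] [-0.1 -0.2 -0.4] 0.997 0.0
[ 2.520e+01  1.020e+01 -5.000e+00 -1.000e-01 -7.490e+01  1.517e+02]
die 1 1301 x [-28.4  30.2] y [-87.2 -63.7]
die 3 1454 x [-29.2  29.5] y [-41.7 -18.3]
die 4 109 x [-28.2  28.9] y [73.1 74.1]
die 5 1802 x [-29.7  29.3] y [15.9 39.4]
die 7 1597 x [-29.1  29.8] y [73.9 90.9]
[(-90, 76.5, 49), (-87, 76.8, 144), (-84, 76.9, 149), (-81, 76.8, 145), (-78, 76.8, 161), (-75, 76.8, 175), (-72, 76.8, 184), (-69, 398.5, 1660), (-66, 408.3, 4762), (-63, 419.1, 87), (-60, 382.7, 5), (-57, 384.4, 9)]
[(-42, 88.4, 157), (-39, 88.6, 215), (-36, 88.7, 171), (-33, 88.6, 170), (-30, 88.5, 170), (-27, 88.7, 169), (-24, 88.6, 232), (-21, 88.7, 172)]
[(12, 48.3, 10), (15, 83.3, 568), (18, 100.8, 235), (21, 100.8, 201), (24, 100.7, 243), (27, 100.6, 195), (30, 100.6, 249), (33, 100.7, 206), (36, 100.5, 233), (39, 100.6, 62)]
```

```bash
python3 -c "
import cv2
a=cv2.imread('pics/wm.png')[120:230,270:430]; cv2.imwrite('pics/crop1.png',cv2.resize(a,None,fx=4,fy=4,interpolation=2))"
```

```text
(no output)
```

View pics/crop1.png

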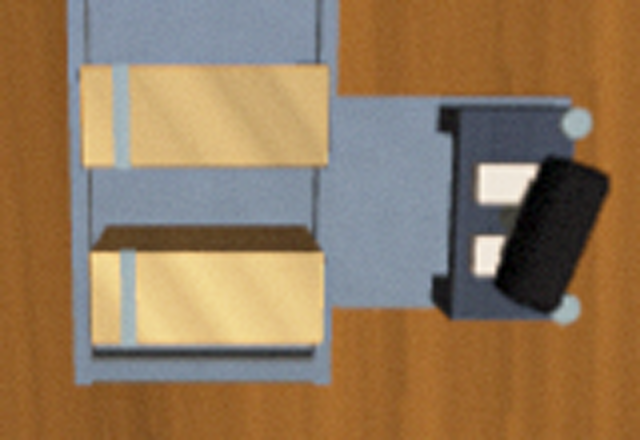

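Die1 is upright and flat, centred at rack y −75.5, so it slipped in the grip. I'll regrip it and slide the rest.

Call:
drive_effector:
  plan:
    - [[1,0.015,0.0006,0.04,0,0,0],[1,0.015,0.0006,0.09,0,0,0],[1,0.015,0.0006,0.135,0,0,0],[1,0.015,0.0006,0.175,0,0,0],[1,0.015,0.0006,0.21,0,0,0],[1,0.015,0.0006,0.231,0,0,0],[1,0.015,0.0006,0.231,0,0,0]]

```text
time_s: 22.3
tcp_pos: [0.5251, 0.0864, 0.0451]
ee_rot: [[0.053, 0.999, -0.009], [0.999, -0.053, -0.003], [-0.004, -0.008, -1.0]]
wrist_force: [-0.4, 0.1, 0.5]
gripper_width: 0.998
gripper_force: 0.0
```

Call:
drive_effector:
  plan:
    - [[0,0,0,0,0,0,0],[0,0,0,0,0,0,0],[0,0,0,0,0,0,0],[0,0,0,0,0,0,0],[0,0,0,0,0,0,0],[0,0,0,0,0,0,0]]

```text
time_s: 22.9
tcp_pos: [0.5284, 0.0866, 0.05]
ee_rot: [[0.054, 0.999, 0.001], [0.999, -0.054, 0.001], [0.001, 0.001, -1.0]]
wrist_force: [-0.6, 0.1, 5.1]
gripper_width: 0.681
gripper_force: 30.0
```

Call:
drive_effector:
  plan:
    - [[0,-0.003,0,0,0,0,0],[0,-0.006,0,0,0,0,0],[0,-0.009,0,0,0,0,0],[0,-0.012,0,0,0,0,0],[0,-0.0125,0,0,0,0,0],[0,-0.0125,0,0,0,0,0]]

```text
time_s: 23.5
tcp_pos: [0.528, 0.0742, 0.05]
ee_rot: [[0.054, 0.999, 0.002], [0.999, -0.054, 0.001], [0.001, 0.002, -1.0]]
wrist_force: [-1.6, 1.3, 6.8]
gripper_width: 0.684
gripper_force: 30.0
```

Call:
drive_effector:
  plan:
    - [[1,0,0,0,0,0,0],[1,0,0,0,0,0,0],[1,0,0,0,0,0,0],[1,0,0,0,0,0,0],[1,0,0,-0.05,0,0,0],[1,0,0,-0.1,0,0,0],[1,0,0,-0.15,0,0,0],[1,0,0,-0.19,0,0,0]]

```text
time_s: 24.3
tcp_pos: [0.5276, 0.0738, 0.2422]
ee_rot: [[0.055, 0.999, 0.002], [0.999, -0.055, 0.001], [0.001, 0.002, -1.0]]
wrist_force: [1.3, 0.2, -0.1]
gripper_width: 1.002
gripper_force: 0.0
```

Call:
drive_effector:
  plan:
    - [[1,0,0,-0.04,0,0,8.5],[1,0,0,-0.04,0,0,17],[1,0,0,-0.04,0,0,25.5],[1,0,0,-0.04,0,0,34],[1,0,0,-0.04,0,0,42.5],[1,0,0,-0.04,0,0,51],[1,0,0,-0.04,0,0,59.5],[1,0,0,-0.04,0,0,68]]

```text
time_s: 25.1
tcp_pos: [0.527, 0.0737, 0.2786]
ee_rot: [[0.948, 0.317, -0.001], [0.317, -0.948, 0.0], [-0.001, -0.001, -1.0]]
wrist_force: [-0.3, -0.2, 0.7]
gripper_width: 0.997
gripper_force: 0.0
```

Call:
drive_effector:
  plan:
    - [[1,0,0,0,0,0,8.5],[1,0,0,0,0,0,17],[1,0,0,0,0,0,25.5],[1,0,0,0,0,0,34],[1,0,0,0,0,0,42.5],[1,0,0,0,0,0,51],[1,0,0,0,0,0,59.5],[1,0,0,0,0,0,68]]

```text
time_s: 25.9
tcp_pos: [0.527, 0.0737, 0.2786]
ee_rot: [[0.65, -0.76, -0.001], [-0.76, -0.65, 0.0], [-0.001, 0.001, -1.0]]
wrist_force: [-0.1, 0.5, 0.5]
gripper_width: 1.001
gripper_force: 0.0
```

Call:
drive_effector:
  plan:
    - [[1,0,0,0,0,0,8.5],[1,0,0,0,0,0,17],[1,0,0,0,0,0,25.5],[1,0,0,0,0,0,34],[1,0,0,0,0,0,42.5],[1,0,0,0,0,0,44],[1,0,0,0,0,0,44],[1,0,0,0,0,0,44]]

```text
time_s: 26.7
tcp_pos: [0.5272, 0.0738, 0.2789]
ee_rot: [[-0.053, -0.999, -0.001], [-0.999, 0.053, 0.0], [-0.0, 0.001, -1.0]]
wrist_force: [-0.5, -0.7, 1.2]
gripper_width: 0.995
gripper_force: 0.0
```

```bash
python3 m.py
```

```text
26.7 [0.5272 0.0738 0.2789] [[-0.053, -0.999, -0.001], [-0.999, 0.053, 0.0], [-0.0, 0.001, -1.0]] [-0.5 -0.7  1.2] 0.995 0.0
[ 25.4  10.3  -4.9  -0.  -74.8 -28.4]
die 1 1235 x [-28.4  30.3] y [-99.9 -76.9]
die 2 119 x [-28.2  29.2] y [72.7 74.7]
die 3 1160 x [-28.9  29.3] y [-42.4 -19.5]
die 4 127 x [-29.1  29.8] y [72.8 74.9]
die 6 163 x [-28.6  29.4] y [72.9 75. ]
die 7 765 x [-29.5  29.8] y [73.5 89.5]
```

View pics/wm.png

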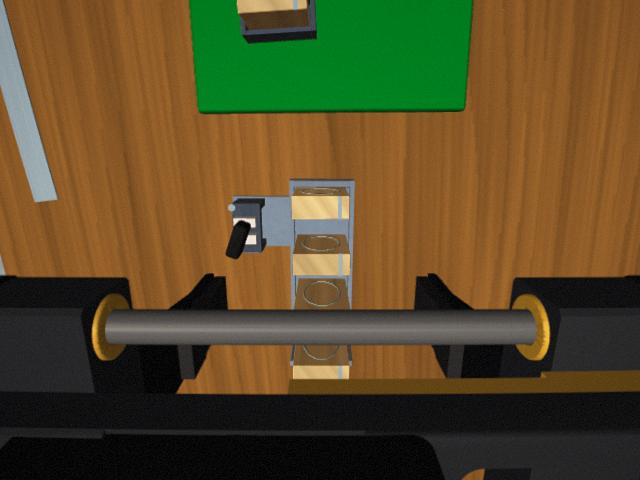

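The racked dies now have gaps of about 33 mm, with open centres at y −59.7, −1.6 and 57. In the picture the knob is at (240,238) and the caddy end at (280,20). I'll move over the caddy and measure it.

Call:
drive_effector:
  plan:
    - [[1,0.04,-0.01,-0.01,0,0,0],[1,0.08,-0.02,-0.02,0,0,0],[1,0.12,-0.03,-0.03,0,0,0],[1,0.16,-0.04,-0.04,0,0,0],[1,0.2,-0.044,-0.04,0,0,0],[1,0.202,-0.044,-0.04,0,0,0],[1,0.202,-0.044,-0.04,0,0,0]]

```text
time_s: 27.45
tcp_pos: [0.56, -0.1312, 0.3185]
ee_rot: [[-0.056, -0.998, -0.001], [-0.998, 0.056, 0.001], [-0.001, 0.001, -1.0]]
wrist_force: [-0.3, -0.2, -0.7]
gripper_width: 1.005
gripper_force: 0.0
```

Create c.py:
```python
from h import *
st(); print(np.round(probe_bus.sense()['joints'],1)); c=cap('wrist','wc.png'); P=cloud(c); hsv=cv2.cvtColor(c['pixels'],cv2.COLOR_RGB2HSV)
ply=(hsv[...,1]>60)&(hsv[...,0]<30)&(P[...,1]<0.02)&(P[...,0]>.48)
for n,z in ((2,100),(4,112),(6,124)):
  q=P[ply&(abs(P[...,2]-.0005-z/1000)<.0025)]
  if len(q)<200: continue
  h,e=np.histogram(q[:,1],np.arange(-.32,.0,.003)); k=np.convolve(h,np.ones(8),'same').argmax(); q=q[abs(q[:,1]-e[k])<.018]
  print('die',n,rect(q))
  k=abs(q[:,0]-np.mean(q[:,0]))<.02; print('  slope dx/dy',np.polyfit(q[k][:,0],q[k][:,1],1)[0])
for p in comps((abs(P[...,2]-.054)<.003)&(hsv[...,2]<110)&(P[...,1]<0)&(P[...,0]>.45),P,100): print('caddy top',rect(p))
```

```bash
python3 c.py
```

```text
27.45 [ 0.56   -0.1312  0.3185] [[-0.056, -0.998, -0.001], [-0.998, 0.056, 0.001], [-0.001, 0.001, -1.0]] [-0.3 -0.2 -0.7] 1.005 0.0
[  2.9  13.9   5.3  -0.  -81.4  -6.1]
die 2 (array([ 560.1, -116. ,   60. ,   24.2,    0.6]), array([ 0.5616, -0.1163,  0.1005]), 1120)
  slope dx/dy -0.004917858073618458
die 4 (array([ 5.601e+02, -2.351e+02,  6.030e+01,  2.420e+01,  3.000e-01]), array([ 0.5615, -0.2351,  0.1128]), 1484)
  slope dx/dy 0.005384186016409084
die 6 (array([ 5.599e+02, -1.758e+02,  6.010e+01,  2.420e+01,  2.000e-01]), array([ 0.5614, -0.176 ,  0.1246]), 1406)
  slope dx/dy 0.00486238871836502
caddy top (array([ 5.603e+02, -1.756e+02,  7.440e+01,  1.553e+02,  3.000e-01]), array([ 0.5595, -0.1775,  0.0545]), 1435)
```

View pics/wc.png

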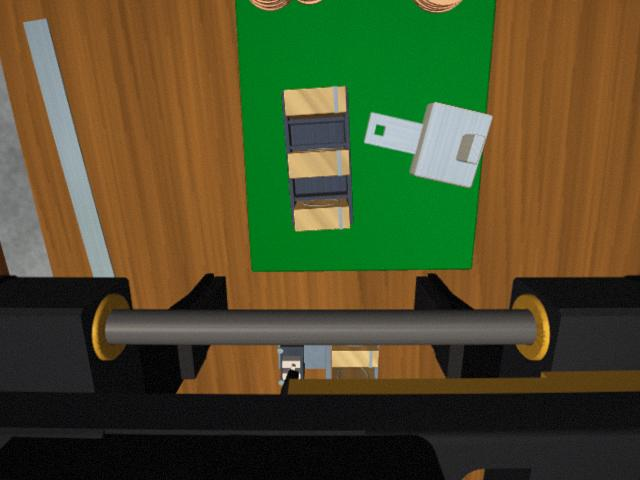

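The caddy top measures 74.4×155.3 (nominal 74×156), yaw 0.3°. Die2 is at (0.560, −0.116), die6 at (0.560, −0.176) and die4 at (0.560, −0.235). Starting with die2.

Call:
drive_effector:
  plan:
    - [[1,-0.0152,0.0008,0.04,0,0,-3.4],[1,-0.0152,0.0008,0.085,0,0,-3.4],[1,-0.0152,0.0008,0.13,0,0,-3.4],[1,-0.0152,0.0008,0.175,0,0,-3.4],[1,-0.0152,0.0008,0.21,0,0,-3.4],[1,-0.0152,0.0008,0.235,0,0,-3.4],[1,-0.0152,0.0008,0.2555,0,0,-3.4],[1,-0.0152,0.0008,0.2555,0,0,-3.4]]

```text
time_s: 28.3
tcp_pos: [0.5577, -0.1135, 0.0605]
ee_rot: [[0.007, -1.0, -0.007], [-1.0, -0.007, 0.001], [-0.001, 0.007, -1.0]]
wrist_force: [-0.1, -0.5, -0.6]
gripper_width: 1.001
gripper_force: 0.0
```

Call:
drive_effector:
  plan:
    - [[0,0,0,0,0,0,0],[0,0,0,0,0,0,0],[0,0,0,0,0,0,0],[0,0,0,0,0,0,0],[0,0,0,0,0,0,0],[0,0,0,0,0,0,0]]

```text
time_s: 28.9
tcp_pos: [0.5605, -0.115, 0.0644]
ee_rot: [[0.005, -1.0, 0.001], [-1.0, -0.005, 0.0], [-0.0, -0.001, -1.0]]
wrist_force: [-2.1, 0.9, 4.0]
gripper_width: 0.686
gripper_force: 30.0
```

Call:
drive_effector:
  plan:
    - [[0,0,0,-0.01,0,0,0],[0,0,0,-0.04,0,0,0],[0,0,0,-0.08,0,0,0],[0,0,0,-0.12,0,0,0],[0,-0.03,0.005,-0.126,0,0,1],[0,-0.07,0.012,-0.126,0,0,2],[0,-0.11,0.018,-0.126,0,0,3.4],[0,-0.15,0.025,-0.126,0,0,3.4]]

```text
time_s: 29.7
tcp_pos: [0.534, 0.036, 0.19]
ee_rot: [[-0.056, -0.998, 0.0], [-0.998, 0.056, 0.001], [-0.001, -0.0, -1.0]]
wrist_force: [0.5, 1.0, -1.1]
gripper_width: 0.685
gripper_force: 30.0
```

Call:
drive_effector:
  plan:
    - [[0,-0.04,0.0035,0,0,0,0],[0,-0.06,0.0015,0,0,0,0],[0,-0.0687,0.0015,0,0,0,0],[0,-0.0687,0.0015,0,0,0,0],[0,-0.0687,0.0015,0,0,0,0],[0,-0.0687,0.0015,0,0,0,0]]

```text
time_s: 30.3
tcp_pos: [0.5366, 0.1023, 0.1895]
ee_rot: [[-0.056, -0.998, -0.001], [-0.998, 0.056, 0.0], [-0.0, 0.001, -1.0]]
wrist_force: [-0.7, -0.1, -0.9]
gripper_width: 0.687
gripper_force: 30.0
```

Call:
drive_effector:
  plan:
    - [[0,-0.0008,0.0081,0,0,0,0],[0,-0.0008,0.0081,0.02,0,0,0],[0,-0.0008,0.0081,0.05,0,0,0],[0,-0.0008,0.0081,0.075,0,0,0],[0,-0.0008,0.0081,0.09,0,0,0],[0,-0.0008,0.0081,0.09,0,0,0],[0,-0.0008,0.0081,0.09,0,0,0]]

```text
time_s: 31.0
tcp_pos: [0.5288, 0.1045, 0.1001]
ee_rot: [[-0.055, -0.998, 0.0], [-0.998, 0.055, 0.0], [-0.0, -0.0, -1.0]]
wrist_force: [0.3, -0.5, -0.8]
gripper_width: 0.684
gripper_force: 30.0
```

Call:
drive_effector:
  plan:
    - [[0,0.001,0,0.01,0,0,0],[0,0.001,0,0.025,0,0,0],[0,0.001,0,0.04,0,0,0],[0,0.001,0,0.049,0,0,0],[0,0.001,0,0.0515,0,0,0],[0,0.001,0,0.0515,0,0,0],[0,0.001,0,0.0525,0,0,0],[0,0.001,0,0.0525,0,0,0]]

```text
time_s: 31.8
tcp_pos: [0.529, 0.1041, 0.0476]
ee_rot: [[-0.055, -0.999, 0.001], [-0.999, 0.055, 0.001], [-0.001, -0.001, -1.0]]
wrist_force: [-0.7, 0.0, -0.5]
gripper_width: 0.685
gripper_force: 30.0
```

Call:
drive_effector:
  plan:
    - [[0,0,0,0.0012,0,0,0],[0,0,0,0.0012,0,0,0]]

```text
time_s: 32.0
tcp_pos: [0.529, 0.1041, 0.0464]
ee_rot: [[-0.054, -0.999, 0.001], [-0.999, 0.054, 0.001], [-0.001, -0.001, -1.0]]
wrist_force: [0.6, 0.4, 1.0]
gripper_width: 0.689
gripper_force: 30.0
```

Call:
drive_effector:
  plan:
    - [[1,0,0,0,0,0,0],[1,0,0,0,0,0,0],[1,0,0,0,0,0,0],[1,0,0,0,0,0,0],[1,0,0,-0.05,0,0,0],[1,0,0,-0.1,0,0,0],[1,0,0,-0.15,0,0,0],[1,0,0,-0.19,0,0,0]]

```text
time_s: 32.8
tcp_pos: [0.5291, 0.1038, 0.2392]
ee_rot: [[-0.054, -0.999, 0.003], [-0.999, 0.054, 0.001], [-0.002, -0.003, -1.0]]
wrist_force: [0.3, -0.7, -0.1]
gripper_width: 0.998
gripper_force: 0.0
```

Call:
drive_effector:
  plan:
    - [[1,0.04,0,-0.03,0,0,0],[1,0.04,0,-0.03,0,0,0],[1,0.04,0,-0.03,0,0,0]]

```text
time_s: 33.1
tcp_pos: [0.5263, 0.0635, 0.2662]
ee_rot: [[-0.056, -0.998, 0.001], [-0.998, 0.056, 0.002], [-0.002, -0.001, -1.0]]
wrist_force: [0.3, 0.3, -0.3]
gripper_width: 0.998
gripper_force: 0.0
```

```bash
python3 m.py
```

```text
33.1 [0.5263 0.0635 0.2662] [[-0.056, -0.998, 0.001], [-0.998, 0.056, 0.002], [-0.002, -0.001, -1.0]] [ 0.3  0.3 -0.3] 0.998 0.0
[ 24.4  10.4  -6.6  -0.1 -73.  -27.6]
die 1 1265 x [-28.   30.3] y [-100.   -77.3]
die 2 1270 x [-28.   30.5] y [-70.9 -47.2]
die 3 1250 x [-29.1  29.8] y [-42.3 -19.1]
die 5 143 x [-29.1  29.9] y [73.3 75. ]
```

Die2 is filed at y −59 with its top at the right height. Back over the caddy, re-measuring in case something got knocked.

Call:
drive_effector:
  plan:
    - [[1,0.04,-0.01,-0.01,0,0,-3.4],[1,0.085,-0.02,-0.02,0,0,-3.4],[1,0.13,-0.03,-0.035,0,0,-3.4],[1,0.17,-0.04,-0.035,0,0,-3.4],[1,0.2,-0.0456,-0.035,0,0,-3.4],[1,0.2112,-0.0456,-0.035,0,0,-3.4],[1,0.2112,-0.0456,-0.035,0,0,-3.4],[1,0.2112,-0.0456,-0.035,0,0,-3.4]]

```text
time_s: 33.95
tcp_pos: [0.5602, -0.1486, 0.2996]
ee_rot: [[0.005, -1.0, -0.002], [-1.0, -0.005, 0.001], [-0.001, 0.002, -1.0]]
wrist_force: [-1.1, 1.1, 0.0]
gripper_width: 1.003
gripper_force: 0.0
```

```bash
python3 c.py
```

```text
33.95 [ 0.5602 -0.1486  0.2996] [[0.005, -1.0, -0.002], [-1.0, -0.005, 0.001], [-0.001, 0.002, -1.0]] [-1.1  1.1  0. ] 1.003 0.0
[  1.1  14.8   3.8  -0.1 -79.2  -0.8]
die 4 (array([ 5.600e+02, -2.352e+02,  5.950e+01,  2.260e+01,  3.000e-01]), array([ 0.5617, -0.2353,  0.1128]), 1516)
  slope dx/dy 0.000176366468807656
die 6 (array([ 5.597e+02, -1.758e+02,  6.000e+01,  2.400e+01,  2.000e-01]), array([ 0.5612, -0.176 ,  0.1246]), 1541)
  slope dx/dy 0.004260316545936572
caddy top (array([ 5.603e+02, -1.752e+02,  7.430e+01,  1.555e+02,  3.000e-01]), array([ 0.5616, -0.1698,  0.0545]), 1894)
```

Call:
drive_effector:
  plan:
    - [[1,0.0272,0.0003,0.03,0,0,0],[1,0.0272,0.0003,0.075,0,0,0],[1,0.0272,0.0003,0.12,0,0,0],[1,0.0272,0.0003,0.16,0,0,0],[1,0.0272,0.0003,0.19,0,0,0],[1,0.0272,0.0003,0.215,0,0,0],[1,0.0272,0.0003,0.228,0,0,0],[1,0.0272,0.0003,0.228,0,0,0]]

```text
time_s: 34.8
tcp_pos: [0.5592, -0.1755, 0.0711]
ee_rot: [[0.006, -1.0, -0.004], [-1.0, -0.006, 0.001], [-0.001, 0.004, -1.0]]
wrist_force: [-0.1, 0.7, 0.1]
gripper_width: 1.002
gripper_force: 0.0
```

Call:
drive_effector:
  plan:
    - [[0,0,0,0,0,0,0],[0,0,0,0,0,0,0],[0,0,0,0,0,0,0],[0,0,0,0,0,0,0],[0,0,0,0,0,0,0],[0,0,0,0,0,0,0]]

```text
time_s: 35.4
tcp_pos: [0.5603, -0.1768, 0.0735]
ee_rot: [[0.005, -1.0, 0.0], [-1.0, -0.005, 0.0], [-0.0, -0.0, -1.0]]
wrist_force: [-2.6, -0.3, 3.9]
gripper_width: 0.689
gripper_force: 29.9
```

Call:
drive_effector:
  plan:
    - [[0,0,0,-0.01,0,0,0],[0,0,0,-0.045,0,0,0],[0,0,0,-0.09,0,0,0],[0,0,0,-0.125,0,0,0],[0,-0.04,0.003,-0.125,0,0,1],[0,-0.085,0.006,-0.125,0,0,2],[0,-0.13,0.009,-0.125,0,0,3.4],[0,-0.175,0.012,-0.125,0,0,3.4]]

```text
time_s: 36.2
tcp_pos: [0.5469, -0.0003, 0.1981]
ee_rot: [[-0.056, -0.998, 0.0], [-0.998, 0.056, 0.001], [-0.001, -0.0, -1.0]]
wrist_force: [0.6, -0.5, -0.6]
gripper_width: 0.687
gripper_force: 29.9
```

Call:
drive_effector:
  plan:
    - [[0,-0.04,0,0,0,0,0],[0,-0.085,0,0,0,0,0],[0,-0.13,0,0,0,0,0],[0,-0.17,0,0,0,0,0],[0,-0.2,0,0,0,0,0],[0,-0.22,0,0,0,0,0],[0,-0.22,0,0,0,0,0],[0,-0.22,0,0,0,0,0]]

```text
time_s: 37.0
tcp_pos: [0.5592, 0.2176, 0.1977]
ee_rot: [[-0.055, -0.999, -0.001], [-0.999, 0.055, -0.0], [0.0, 0.001, -1.0]]
wrist_force: [0.4, -0.8, -1.9]
gripper_width: 0.688
gripper_force: 29.9
```

Call:
drive_effector:
  plan:
    - [[0,0.0009,0.0243,0,0,0,0],[0,0.0009,0.0243,0.01,0,0,0],[0,0.0009,0.0243,0.025,0,0,0],[0,0.0009,0.0243,0.025,0,0,0],[0,0.0009,0.0243,0.025,0,0,0]]

```text
time_s: 37.5
tcp_pos: [0.5355, 0.2173, 0.1729]
ee_rot: [[-0.056, -0.998, -0.001], [-0.998, 0.056, -0.0], [0.0, 0.001, -1.0]]
wrist_force: [0.4, -0.1, -1.2]
gripper_width: 0.681
gripper_force: 29.9
```

Call:
drive_effector:
  plan:
    - [[0,-0.0007,0.0006,0.02,0,0,0],[0,-0.0007,0.0006,0.045,0,0,0],[0,-0.0007,0.0006,0.07,0,0,0],[0,-0.0007,0.0006,0.09,0,0,0],[0,-0.0007,0.0006,0.105,0,0,0],[0,-0.0007,0.0006,0.113,0,0,0],[0,-0.0007,0.0006,0.1165,0,0,0],[0,-0.0007,0.0006,0.1165,0,0,0]]

```text
time_s: 38.3
tcp_pos: [0.535, 0.2192, 0.0567]
ee_rot: [[-0.055, -0.999, 0.0], [-0.999, 0.055, 0.001], [-0.001, -0.0, -1.0]]
wrist_force: [-0.2, 0.1, -1.1]
gripper_width: 0.686
gripper_force: 29.9
```

Call:
drive_effector:
  plan:
    - [[0,0,0,0.001,0,0,0],[0,0,0,0.001,0,0,0],[0,0,0,0.001,0,0,0]]

```text
time_s: 38.6
tcp_pos: [0.5348, 0.2193, 0.056]
ee_rot: [[-0.055, -0.999, 0.001], [-0.999, 0.055, 0.001], [-0.001, -0.001, -1.0]]
wrist_force: [0.5, -0.5, -1.2]
gripper_width: 0.685
gripper_force: 29.9
```

Nearly on the floor. I'll release die6, go up, and return over the caddy for die4.

Call:
drive_effector:
  plan:
    - [[0,0,0,0.0006,0,0,0],[1,0,0,0.0006,0,0,0],[1,0,0,0.0006,0,0,0],[1,0,0,0.0006,0,0,0],[1,0,0,0.0006,0,0,0],[1,0,0,-0.05,0,0,0],[1,0,0,-0.1,0,0,0],[1,0,0,-0.15,0,0,0]]

```text
time_s: 39.4
tcp_pos: [0.5343, 0.2188, 0.2064]
ee_rot: [[-0.055, -0.999, -0.001], [-0.999, 0.055, -0.0], [0.0, 0.001, -1.0]]
wrist_force: [0.9, 0.5, 0.7]
gripper_width: 0.993
gripper_force: 0.0
```

Call:
drive_effector:
  plan:
    - [[1,0.02,0,-0.05,0,0,0],[1,0.06,0,-0.08,0,0,0],[1,0.105,0,-0.08,0,0,0],[1,0.1,0,-0.08,0,0,0],[1,0.1,0,-0.08,0,0,0]]

```text
time_s: 39.9
tcp_pos: [0.529, 0.1185, 0.285]
ee_rot: [[-0.056, -0.998, 0.0], [-0.998, 0.056, 0.001], [-0.001, -0.0, -1.0]]
wrist_force: [0.2, 0.1, -0.2]
gripper_width: 0.998
gripper_force: 0.0
```

```bash
python3 m.py
```

```text
39.9 [0.529  0.1185 0.285 ] [[-0.056, -0.998, 0.0], [-0.998, 0.056, 0.001], [-0.001, -0.0, -1.0]] [ 0.2  0.1 -0.2] 0.998 0.0
[ 29.7  11.1  -3.   -0.1 -75.8 -33. ]
die 1 1305 x [-28.6  30.2] y [-99.8 -76.8]
die 2 1268 x [-28.7  30.4] y [-70.4 -47.8]
die 3 1236 x [-28.8  29.6] y [-42.3 -19.5]
die 4 99 x [-28.7  28.8] y [45.7 46.9]
die 5 1179 x [-29.9  29. ] y [15.7 38.6]
die 6 658 x [-30.   29.2] y [46.1 58.9]
```

Call:
drive_effector:
  plan:
    - [[1,0.04,-0.006,0,0,0,0],[1,0.085,-0.012,0,0,0,0],[1,0.13,-0.018,0,0,0,-3.4],[1,0.175,-0.024,0,0,0,-3.4],[1,0.22,-0.03,0,0,0,-3.4],[1,0.265,-0.036,0,0,0,-3.4],[1,0.31,-0.046,0.01,0,0,-3.4],[1,0.33,-0.046,0.01,0,0,-3.4]]

```text
time_s: 40.75
tcp_pos: [0.5571, -0.2148, 0.2715]
ee_rot: [[0.003, -1.0, -0.005], [-1.0, -0.003, 0.001], [-0.001, 0.005, -1.0]]
wrist_force: [-1.0, -0.1, -0.1]
gripper_width: 1.0
gripper_force: 0.0
```

Call:
drive_effector:
  plan:
    - [[1,0,0,0,0,0,0],[1,0,0,0,0,0,0]]

```text
time_s: 40.95
tcp_pos: [0.5574, -0.2122, 0.2736]
ee_rot: [[0.005, -1.0, -0.002], [-1.0, -0.005, 0.001], [-0.001, 0.002, -1.0]]
wrist_force: [0.5, -0.6, 0.2]
gripper_width: 0.996
gripper_force: 0.0
```

```bash
python3 c.py
```

```text
40.95 [ 0.5574 -0.2122  0.2736] [[0.005, -1.0, -0.002], [-1.0, -0.005, 0.001], [-0.001, 0.002, -1.0]] [ 0.5 -0.6  0.2] 0.996 0.0
[ -5.3  17.    3.3  -0.  -76.4   5.6]
die 4 (array([ 5.593e+02, -2.360e+02,  6.010e+01,  2.370e+01,  4.000e-01]), array([ 0.561 , -0.2359,  0.1126]), 1571)
  slope dx/dy -0.0018796735903708296
caddy top (array([ 5.595e+02, -1.757e+02,  7.420e+01,  1.565e+02,  4.000e-01]), array([ 0.5597, -0.1696,  0.0543]), 2325)
```

Call:
drive_effector:
  plan:
    - [[1,0.0235,-0.002,0.03,0,0,0],[1,0.0235,-0.002,0.07,0,0,0],[1,0.0235,-0.002,0.11,0,0,0],[1,0.0235,-0.002,0.15,0,0,0],[1,0.0235,-0.002,0.18,0,0,0],[1,0.0235,-0.002,0.202,0,0,0],[1,0.0235,-0.002,0.202,0,0,0],[1,0.0235,-0.002,0.202,0,0,0]]

```text
time_s: 41.8
tcp_pos: [0.56, -0.2353, 0.0733]
ee_rot: [[0.007, -1.0, 0.0], [-1.0, -0.007, -0.0], [0.0, -0.0, -1.0]]
wrist_force: [0.0, -0.4, 0.8]
gripper_width: 0.997
gripper_force: 0.0
```

Call:
drive_effector:
  plan:
    - [[0,0,0,0,0,0,0],[0,0,0,0,0,0,0],[0,0,0,0,0,0,0],[0,0,0,0,0,0,0],[0,0,0,0,0,0,0],[0,0,0,0,0,0,0]]

```text
time_s: 42.4
tcp_pos: [0.5592, -0.2364, 0.0732]
ee_rot: [[0.005, -1.0, 0.0], [-1.0, -0.005, 0.0], [-0.0, -0.0, -1.0]]
wrist_force: [-0.5, 0.2, 3.3]
gripper_width: 0.688
gripper_force: 30.0
```

Call:
drive_effector:
  plan:
    - [[0,0,0,-0.01,0,0,0],[0,0,0,-0.045,0,0,0],[0,0,0,-0.09,0,0,0],[0,0,0,-0.125,0,0,0],[0,-0.04,0.006,-0.125,0,0,1],[0,-0.085,0.012,-0.125,0,0,2],[0,-0.13,0.019,-0.125,0,0,3.4],[0,-0.176,0.026,-0.125,0,0,3.4]]

```text
time_s: 43.2
tcp_pos: [0.5316, -0.0591, 0.198]
ee_rot: [[-0.056, -0.998, -0.0], [-0.998, 0.056, 0.001], [-0.001, 0.0, -1.0]]
wrist_force: [1.1, 0.5, -1.1]
gripper_width: 0.689
gripper_force: 30.0
```

Call:
drive_effector:
  plan:
    - [[0,-0.04,0.002,0,0,0,0],[0,-0.085,0.005,0,0,0,0],[0,-0.13,0.008,0,0,0,0],[0,-0.17,0.011,0,0,0,0],[0,-0.2,0.014,0,0,0,0],[0,-0.22,0.014,0,0,0,0],[0,-0.22,0.014,0,0,0,0],[0,-0.22,0.014,0,0,0,0]]

```text
time_s: 44.0
tcp_pos: [0.53, 0.16, 0.1977]
ee_rot: [[-0.054, -0.999, -0.001], [-0.999, 0.054, 0.0], [-0.0, 0.001, -1.0]]
wrist_force: [-0.2, -0.2, -2.0]
gripper_width: 0.689
gripper_force: 30.0
```

Call:
drive_effector:
  plan:
    - [[0,0.0005,-0.0017,0,0,0,0],[0,0.0005,-0.0017,0.025,0,0,0],[0,0.0005,-0.0017,0.05,0,0,0],[0,0.0005,-0.0017,0.075,0,0,0],[0,0.0005,-0.0017,0.075,0,0,0],[0,0.0005,-0.0017,0.075,0,0,0]]

```text
time_s: 44.6
tcp_pos: [0.5325, 0.1586, 0.1233]
ee_rot: [[-0.055, -0.998, 0.0], [-0.998, 0.055, -0.0], [0.0, -0.0, -1.0]]
wrist_force: [0.3, 0.1, -0.3]
gripper_width: 0.683
gripper_force: 30.0
```

Call:
drive_effector:
  plan:
    - [[0,0,0,0.02,0,0,0],[0,0,0,0.04,0,0,0],[0,0,0,0.055,0,0,0],[0,0,0,0.063,0,0,0],[0,0,0,0.067,0,0,0],[0,0,0,0.067,0,0,0],[0,0,0,0.067,0,0,0]]

```text
time_s: 45.3
tcp_pos: [0.5328, 0.1598, 0.0569]
ee_rot: [[-0.054, -0.999, 0.002], [-0.999, 0.054, 0.001], [-0.001, -0.002, -1.0]]
wrist_force: [0.6, -0.2, -0.7]
gripper_width: 0.686
gripper_force: 30.0
```

Call:
drive_effector:
  plan:
    - [[0,0,0,0.0012,0,0,0],[0,0,0,0.0016,0,0,0],[1,0,0,0.0016,0,0,0],[1,0,0,0.0016,0,0,0],[1,0,0,0.0016,0,0,0],[1,0,0,0.0016,0,0,0],[1,0,0,-0.05,0,0,0],[1,0,0,-0.1,0,0,0]]

```text
time_s: 46.1
tcp_pos: [0.531, 0.1588, 0.1538]
ee_rot: [[-0.055, -0.999, -0.004], [-0.999, 0.055, -0.002], [0.003, 0.004, -1.0]]
wrist_force: [1.7, 1.3, 0.7]
gripper_width: 0.992
gripper_force: 0.0
```

Call:
drive_effector:
  plan:
    - [[1,-0.02,0,-0.05,0,0,0],[1,-0.04,0,-0.09,0,0,0],[1,-0.04,0,-0.13,0,0,0],[1,-0.04,0,-0.16,0,0,0],[1,-0.04,0,-0.16,0,0,0],[1,-0.04,0,-0.16,0,0,0]]

```text
time_s: 46.7
tcp_pos: [0.534, 0.1994, 0.3144]
ee_rot: [[-0.055, -0.999, 0.0], [-0.998, 0.055, 0.002], [-0.002, 0.0, -1.0]]
wrist_force: [-0.7, 0.3, -0.7]
gripper_width: 1.002
gripper_force: 0.0
```

```bash
python3 m.py
```

```text
46.7 [0.534  0.1994 0.3144] [[-0.055, -0.999, 0.0], [-0.998, 0.055, 0.002], [-0.002, 0.0, -1.0]] [-0.7  0.3 -0.7] 1.002 0.0
[ 36.7  13.4   4.   -0.1 -80.6 -39.8]
die 1 1322 x [-28.1  30.3] y [-99.4 -76. ]
die 2 1255 x [-28.7  30.5] y [-70.4 -47.5]
die 3 1235 x [-28.9  29.5] y [-41.4 -19. ]
die 4 1208 x [-28.   30.5] y [-13.1   9.7]
die 5 1162 x [-29.3  28.8] y [16.3 38.6]
die 6 1182 x [-29.2  29. ] y [46.2 70. ]
die 7 1163 x [-29.3  29.7] y [73.7 97.3]
```

Call:
drive_effector:
  plan:
    - [[1,0.04,0,0,0,0,0],[1,0.08,0,0,0,0,0],[1,0.12,0,0,0,0,0],[1,0.16,0,0,0,0,0],[1,0.18,0,0,0,0,0],[1,0.18,0,0,0,0,0],[1,0.18,0,0,0,0,0]]

```text
time_s: 47.45
tcp_pos: [0.5239, 0.0193, 0.3128]
ee_rot: [[-0.056, -0.998, -0.003], [-0.998, 0.056, 0.0], [0.0, 0.003, -1.0]]
wrist_force: [0.1, 0.2, 0.1]
gripper_width: 0.996
gripper_force: 0.0
```

```bash
python3 m.py
```

Run:
```python
from h import *
for n in ['scene','side']:
    s=cap(n,n+'f.png'); P=cloud(s); hsv=cv2.cvtColor(s['pixels'],cv2.COLOR_RGB2HSV)
    for p in comps((abs(P[...,2]-.05)<.005)&(hsv[...,1]<60)&(P[...,0]<.5)&(P[...,1]<0)&(P[...,0]>.3),P,50): print(n,'keeper',rect(p))
    m=(hsv[...,2]<70)&(P[...,2]>.075)&(P[...,2]<.13)&(P[...,0]>.55)&(P[...,0]<.7)&(P[...,1]<.2)&(P[...,1]>0) 
    for p in comps(m,P,20): print('knob',rect(p),p.max(0))
```

```text
47.45 [0.5239 0.0193 0.3128] [[-0.056, -0.998, -0.003], [-0.998, 0.056, 0.0], [0.0, 0.003, -1.0]] [0.1 0.2 0.1] 0.996 0.0
[ 19.8   8.8  -2.1  -0.1 -79.3 -23. ]
die 1 980 x [-28.2  30.7] y [-100.5  -76.9]
die 2 955 x [-28.2  30.7] y [-71.2 -48.3]
die 3 921 x [-29.1  30. ] y [-42.5 -19.3]
die 5 761 x [-29.6  29.3] y [22.1 47.1]
die 6 644 x [-29.6  29.4] y [46.3 63.1]
scene keeper (array([ 401. , -180.3,   88.2,   71.5,   77.4]), array([ 0.4062, -0.1775,  0.0492]), 577)
knob (array([614.2, 101.4,  33.9,  11.9,  67.8]), array([0.6162, 0.1027, 0.0968]), 100) [0.6244356  0.11764714 0.10572255]
side keeper (array([ 399.2, -186.5,   88.3,   71.9,   75.8]), array([ 0.3991, -0.1901,  0.0494]), 803)
knob (array([608.7,  96.4,  37.7,  10.3,  69.9]), array([0.6071, 0.0901, 0.0972]), 47) [0.61892621 0.11276483 0.10626757]
```

View pics/wm.png

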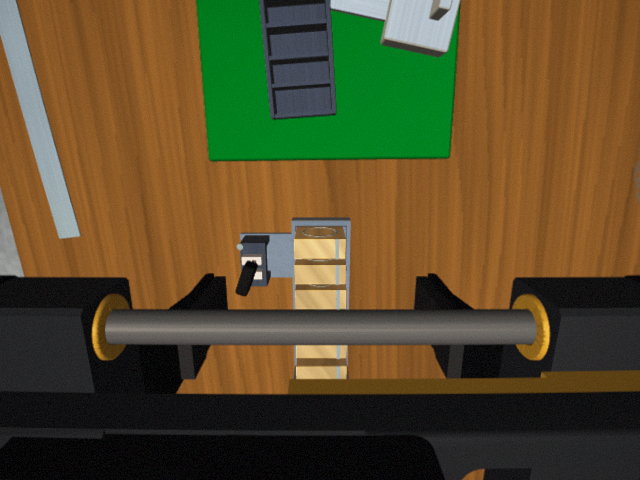

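View pics/sidef.png

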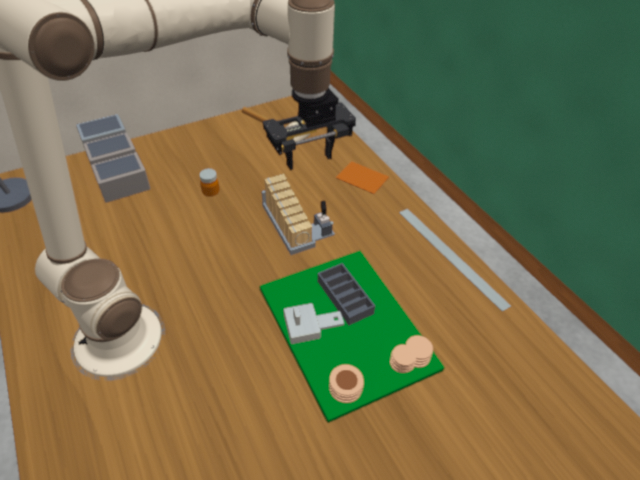

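The pictures show seven dies in height order, all upright and centred at the right heights. The keeper lies flat on the board (around 310,320 in the side view), the knob is latched at (322,215), the caddy is empty, and the stacks and jar look untouched. Handing in.

```bash
python3 -c "
from station import r, imaging, workorder, probe_bus
print(workorder.finish_job())"
```

```text
the job is handed in; nothing more can be done
None
```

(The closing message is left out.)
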